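Set out the village street in reverse order

ROBOT

A 6-joint arm with a two-finger parallel gripper is mounted at the origin on a cart in front of the work surface, level with it; the furniture and walls round the work are solid. World frame = base frame: x ahead of the robot, y to its left, z up, the work surface at z = 0. Lengths are in m, angles in rad, forces in N, time in s.
With the tool pointing down it reaches from about 0.35 to 0.975 m from the base axis. Payload 4.9 kg.
Tool frame: the origin (TCP) lies midway between the tips of the shut fingers; the grasp point (between the pads) lies manip.tcp_to_grasp behind it (manip.tcp_to_grasp is the distance from the TCP to the grasp point, in m); z points along the fingers, y is the line along which they close (so a half turn about z gives the same grasp; the last joint's range is limited). The gripper opens to 85 mm and grips with 20 to 120 N. Pads are 22 mm wide; open, the fingers measure 114 mm over their backs; the gripper's body (76 mm by 85 mm) begins 54 mm behind the grasp point. The pads swing forward as they close: fully open they stand 13 mm farther back than shut.
Start: joints at [1.036, 0.053, 1.613, -0, 1.476, -0.119], TCP at [0.252, 0.572, 0.231] pointing down, gripper open.
Joint ranges: [-3.01, 3.01], [-1.01, 2.22], [0.06, 2.58], [-1.02, 4.17], [0.09, 2.62], [-3.14, 3.14]. Speed limits (rad/s): [2.57, 2.57, 3.14, 3.14, 3.14, 3.14].

INTERFACE

Orientations are given as a unit quaternion [w, x, y, z].
In Python, from plant import manip, grab_frame, calibration, job_done gives the robot as it stands.
- The arm moves only by the tool send_rows, never from a script. Its argument "rows" is a list of rows, each an object of numbers: "x", "y", "z": the shift along the tool's x, y, z normalised to -1 to 1, where 1 is 15 cm; "wx", "wy", "wz": the turn, a rotation vector about the tool's x, y, z normalised to -1 to 1, where 1 is pi/4 rad; "hand": the opening, from -1 (shut) to 1 (fully open). In form: [{"x": .., "y": .., "z": .., "wx": .., "wy": .., "wz": .., "hand": ..}, ...]. A call has exactly 10 rows; each row shifts and turns the commanded pose from where the row before left it, along the tool's axes as they then stand; what a row does not reach is not made up. A row lasts 1/12 s, in which the tool goes at most 41.7 mm and 7.16 degrees, less where a joint would pass 70% of its speed; a pose out of reach is approached as far as the arm can. A call with a number of a shift or a turn outside -1 to 1 is refused whole. A call with a gripper value outside its range is refused whole. The fingers move at their own pace and stop on an object; the grip force is fixed at half the most. Time passes only in rows, so rows that do not move let the fingers close, or fill a call up. It gives the time, the measured TCP pose, the force, the opening and the grip force at its end, in the units of the state.
- manip.state(): the state, without advancing time (a new reading comes with each control period).
- grab_frame(name): name is "scene" or "side" or "wrist"; returns the picture (384x512x3 uint8, blue, green, red); there is no depth.
- calibration(name): a dict with "camera_matrix" (3x3 intrinsics, pixels), "R" (3x3) and "t" (3): a world point X has camera coordinates R X + t. Camera axes: x right, y down, z forward; pixel columns grow to the right and rows downward; lengths in m; the calibration is good to about 2 mm. A picture is of the moment at which its call begins: read the wrist's pose just before it. calibration takes no time and is no camera call; for the wrist camera it gives the pose at the moment of the call.
- job_done(): hands the job in; it is judged then, once.
The state is a dict: "time": time; "joint_pos": joint angles; "joint_vel": joint speeds; "joint_efforts": joint torques, N m; "tool_pos": TCP position; "tool_rot": TCP orientation; "contact_force": force on the tool from outside, world axes, zero at the start; "ft_torque": the same for the moment, N m; "gripper_width": opening from 0.0 (shut) to 1.0 (fully open); "grasp_force": force on a finger pad.
Only numpy, scipy, OpenCV 4.12 (cv2) and the standard library are available. Lean on these libraries where they do the work, as an engineer would, in place of code of your own. Each camera call takes 0.05 s, during which the arm holds its last target. There are 200 camera calls.

TASK

Move the three model houses and the gas tank from the plywood carrier to the street board, one in the middle of each plot, in reverse order, so that the visitors across the table see the row as it is now seen from here: the leftmost on the carrier goes to the rightmost plot, and so on. Each must stand upright on its plot and square to the board, roof ridge (or tank) along the row as it is on the carrier; do not tip any of them over on the way.

Things in the scene. Friction and masses are not known exactly. Their poses are not given: they have to be found in the camera images.
- house_green: loose model house, green roof, red walls, 60-130 g. Foot plate 58 (x) by 63 (y) by 3 mm; walls 50 mm in x, 55 mm in y, up to height 37; pitched roof, ridge along y, solid to 50; 67 with chimney. Grasp across the walls' 50 mm, closing along its own x (fingers before and behind it, clear of its neighbours). Starts on the green pad. Origin: centre of underside, z up.
- house_grey: loose model house, dark grey roof, beige walls, 60-130 g. Foot plate 64 (x) by 68 (y) by 3 mm; walls 56 mm in x, 60 mm in y, up to height 53; pitched roof, ridge along y, solid to 68; 85 with chimney. Grasp across the walls' 56 mm, closing along its own x (fingers before and behind it, clear of its neighbours). Starts on the grey pad. Origin: centre of underside, z up.
- house_brown: loose model house, brown-red roof, cream walls, 60-130 g. Foot plate 64 (x) by 70 (y) by 3 mm; walls 56 mm in x, 62 mm in y, up to height 39; pitched roof, ridge along y, solid to 53; 71 with chimney. Grasp across the walls' 56 mm, closing along its own x (fingers before and behind it, clear of its neighbours). Starts on the terracotta pad. Origin: centre of underside, z up.
- gas_tank: loose white model gas tank lying on two saddles, with a red dome on top: 34 mm (x) by 84 mm (y) by 46 mm high; the barrel is 32 mm wide between 10 and 42 mm height, the saddles reach down to 0. 40-85 g. Grasp across the 32 mm, closing along its own x. At the start it stands on the white pad. Origin: centre of underside, z up.
- carrier: fixed rack to be emptied: plywood board 104 (x) by 384 (y) mm on feet, dark end cheeks 10 mm thick and 46 high; board top at 28, a coloured pad (top at 30 mm) on each place. Four places in a row at y = +138, +46, -46, -138 mm, x = 0. Origin: centre of its underside on the table, +y left, +x away from the robot, turned up to 6 deg. May be the nearer or the farther rack.
- street_board: fixed rack to be filled, empty at the start: dark board 104 (x) by 384 (y) mm on feet, yellow line along its near edge, four light grey plots 78 by 86 mm with tops at 30 mm. Four places in a row at y = +138, +46, -46, -138 mm, x = 0. Origin: centre of its underside on the table, +y left, +x away from the robot, turned up to 6 deg. May be the nearer or the farther rack.
- pad_green: green pad, 78 x 88 x 2 mm, fixed on the carrier under the green-roofed house at the start; it stays where it is and so marks where in the row the green-roofed house stood. Origin at the centre of its underside.
- pad_grey: grey pad, 78 x 88 x 2 mm, fixed on the carrier under the grey-roofed house at the start; it stays where it is and so marks where in the row the grey-roofed house stood. Origin at the centre of its underside.
- pad_brown: terracotta-coloured pad, 78 x 88 x 2 mm, fixed on the carrier under the brown-roofed house at the start; it stays where it is and so marks where in the row the brown-roofed house stood. Origin at the centre of its underside.
- pad_white: white pad, 78 x 88 x 2 mm, fixed on the carrier under the gas tank at the start; it stays where it is and so marks where in the row the gas tank stood. Origin at the centre of its underside.
There are look-alikes about, which are no part of the job. Several things have the shape of the gas_tank; the one meant has the colours described above.

How it is judged:
By the outcome, as a careful person would: the job done as asked, in the order asked, and still so for the second after the job is handed in, with the robot touching nothing.
It also fails if it takes over 90 s, if anything falls off the work surface, if the arm or the gripper's body presses on something with over 40 N, if the wrist force passes 120 N, or if a joint passes its speed limit or range.

## Working session

There is one attempt and no reset: what is moved stays moved. The work goes in short steps, Python scripts to look and compute and a tool call to move; the robot and the scene stay as the last step left them, time stands still between calls to the robot, and variables do not carry over. Pictures are saved under pics/ and viewed, at most 14 in all, crops included, and the job is handed in when it is done.

Besides the shell and the picture viewer there is one more tool, called as name(argument=value, ...) on one line, values as JSON. send_rows: Moves the arm, as the interface text tells. Scaled input: -1 to 1 covers 15 cm each way for a shift and pi/4 rad each way for a turn. Its arguments: {"type":"object","properties":{"rows":{"type":"array","items":{"type":"object","properties":{"x":{"type":"number","minimum":-1,"maximum":1},"y":{"type":"number","minimum":-1,"maximum":1},"z":{"type":"number","minimum":-1,"maximum":1},"wx":{"type":"number","minimum":-1,"maximum":1},"wy":{"type":"number","minimum":-1,"maximum":1},"wz":{"type":"number","minimum":-1,"maximum":1},"hand":{"type":"number"}}}}},"required":["rows"]}

```bash
mkdir -p pics; ls; python3 - <<'E'
from plant import manip, grab_frame, calibration
import cv2,numpy as np
s=manip.state(); print({k:np.round(v,3).tolist() for k,v in s.items()}, manip.tcp_to_grasp)
for n in ("scene","side"):
    cv2.imwrite(f"pics/{n}0.png",grab_frame(n)); c=calibration(n); print(n,np.round(c["camera_matrix"],1).tolist(),np.round(c["R"],3).tolist(),np.round(c["t"],3).tolist())
E
```

```text
pics
{'time': 0.0, 'joint_pos': [1.036, 0.053, 1.614, 0.0, 1.476, -0.119], 'joint_vel': [0.001, 0.002, -0.001, 0.002, -0.002, -0.0], 'joint_efforts': [0.0, -39.37, -37.017, -0.0, 0.007, 0.0], 'tool_pos': [0.252, 0.571, 0.23], 'tool_rot': [-0.0, 0.206, 0.978, -0.001], 'contact_force': [0.044, 0.338, -0.259], 'ft_torque': [0.057, 0.008, -0.027], 'grasp_force': 0.0, 'gripper_width': 0.999} 0.0187
scene [[378.7, 0.0, 257.7], [0.0, 378.7, 188.8], [0.0, 0.0, 1.0]] [[0.481, -0.877, -0.013], [-0.399, -0.205, -0.894], [0.78, 0.435, -0.449]] [-0.3, 0.316, 0.407]
side [[420.3, 0.0, 262.1], [0.0, 420.3, 189.9], [0.0, 0.0, 1.0]] [[0.921, -0.39, 0.004], [-0.203, -0.488, -0.849], [0.333, 0.781, -0.528]] [-0.61, 0.165, 0.658]
```

View pics/scene0.png

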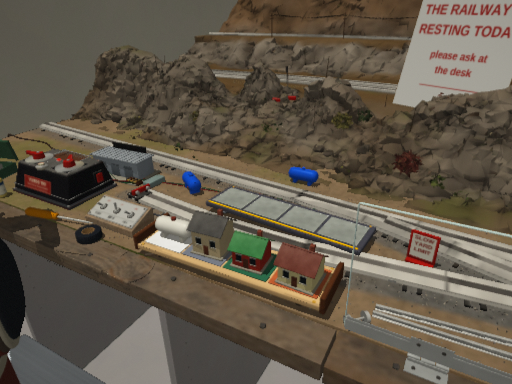

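View pics/side0.png

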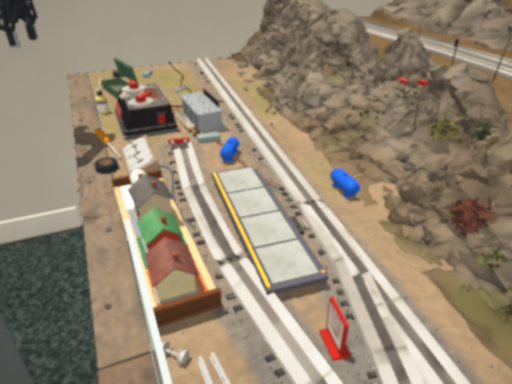

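The scene picture shows the carrier as the nearer rack. From left to right it holds the white tank (172,225), grey house (210,235), green house (250,252) and brown house (300,265). The empty street board is behind it (215-375, 190-245). Possible mix-ups for the tank are the blue tanks at (191,181) and (303,175); the white one is right. There is a glass pane at the right, with its left edge at about x=350.

```bash
cat > h.py <<'E'
import numpy as np, cv2
from plant import manip, grab_frame, calibration
def ray(c,p):
    K,R,t=(np.array(c[k],float) for k in("camera_matrix","R","t"))
    return -R.T@t, R.T@np.linalg.solve(K,[p[0],p[1],1.])
def onz(c,p,z):
    o,d=ray(c,p); return o+d*(z-o[2])/d[2]
def tri(c1,p1,c2,p2):
    o1,d1=ray(c1,p1);o2,d2=ray(c2,p2)
    a=np.linalg.lstsq(np.c_[d1,-d2],o2-o1,rcond=None)[0]
    A=o1+a[0]*d1;B=o2+a[1]*d2
    return (A+B)/2,np.linalg.norm(A-B)
def proj(c,X):
    q=np.array(c["R"])@X+np.array(c["t"]).ravel(); q=np.array(c["camera_matrix"])@q; return q[:2]/q[2]
E
python3 - <<'E'
from h import *
np.set_printoptions(precision=3,suppress=True)
a=calibration("scene");b=calibration("side")
print("cams",ray(a,(0,0))[0],ray(b,(0,0))[0])
for n,p in dict(boardL=(208,205),boardbackL=(226,188),boardnearR=(360,250),boardfarR=(376,229)).items(): print(n,onz(a,p,.028))
for n,p in dict(boardL=(214,172),boardbackL=(250,167),boardnearR=(270,291),boardfarR=(324,273)).items(): print(n,"side",onz(b,p,.028))
for n,p in dict(glassbot=(347,325),glassrail=(430,365)).items(): print(n,onz(a,p,0))
for n,p in dict(cheekR=(321,308),cheekRfar=(342,263)).items(): print(n,onz(a,p,.046))
g=onz(a,(347,325),0); 
for z in (0,.1,.15,.2,.25,.3): print(z,proj(a,g+[0,0,z]),proj(b,g+[0,0,z]))
w=calibration("wrist"); print(w, manip.state()['tool_pos'])
im=cv2.imread("pics/scene0.png"); cv2.imwrite("pics/s_crop.png",cv2.resize(im[170:384,110:400],None,fx=2.7,fy=2.7,interpolation=cv2.INTER_CUBIC))
E
```

```text
cams [-0.047 -0.375  0.461] [ 0.376 -0.671  0.49 ]
boardL [0.578 0.108 0.028]
boardbackL [0.673 0.119 0.028]
boardnearR [ 0.567 -0.255  0.028]
boardfarR [ 0.655 -0.265  0.028]
boardL side [0.598 0.123 0.028]
boardbackL side [0.68  0.114 0.028]
boardnearR side [ 0.566 -0.257  0.028]
boardfarR side [ 0.661 -0.254  0.028]
glassbot [ 0.4   -0.283  0.   ]
glassrail [ 0.384 -0.407  0.   ]
cheekR [ 0.37  -0.248  0.046]
cheekRfar [ 0.489 -0.243  0.046]
0 [347. 325.] [165.691 353.585]
0.1 [353.344 274.729] [156.163 301.292]
0.15 [356.919 246.395] [150.631 270.927]
0.2 [360.811 215.551] [144.47  237.109]
0.25 [365.064 181.849] [137.565 199.214]
0.3 [369.73  144.871] [129.775 156.458]
{'camera_matrix': array([[289.243,   0.   , 256.945],
       [  0.   , 289.243, 191.11 ],
       [  0.   ,   0.   ,   1.   ]]), 'R': array([[ 0.403,  0.915, -0.002],
       [ 0.878, -0.386,  0.283],
       [ 0.258, -0.116, -0.959]]), 't': array([-0.625, -0.038,  0.378])} [0.252 0.571 0.23 ]
```

View pics/s_crop.png

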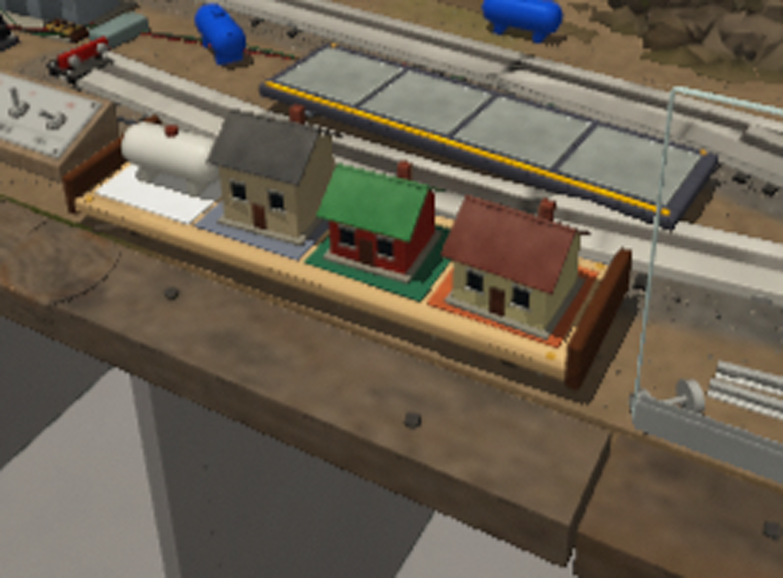

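The crop confirms the order on the carrier: white tank with red dome, grey, green, brown, each on its own pad. The street board is empty. The glass pane starts at about y=-0.28, x=0.4, just right of the carrier's end cheek. I'll go over the racks next to look from above.

send_rows(rows=[{"wz": 0.147,"z": -0.09,"hand": 1},{"wz": 0.147,"z": -0.09,"hand": 1},{"wz": 0.147,"z": -0.09,"hand": 1},{"wz": 0.147,"z": -0.09,"hand": 1},{"wz": 0.147,"z": -0.09,"hand": 1},{"wz": 0.147,"z": -0.09,"hand": 1},{"wz": 0.147,"z": -0.09,"hand": 1},{"wz": 0.147,"z": -0.09,"hand": 1},{"wz": 0.147,"z": -0.09,"hand": 1},{"wz": 0.147,"z": -0.09,"hand": 1}])

```text
invalid input at $.rows[0]: expected keys x, y, z, wx, wy, wz, hand
```

```bash
python3 - <<'E'
from h import *
np.set_printoptions(precision=3,suppress=True)
from scipy.spatial.transform import Rotation as Ro
s=manip.state();w=calibration("wrist");q=s['tool_rot'];T=Ro.from_quat([*q[1:],q[0]]).as_matrix()
print(s['time'],s['tool_pos'],T.tolist(),s['joint_pos']); print("cam in tool",T.T@(ray(w,(0,0))[0]-s['tool_pos']), T.T@w["R"].T)
E
```

```text
0.1 [0.252 0.571 0.23 ] [[-0.9148116737620344, 0.40387951803338734, -0.00096770957617819], [0.40388060575609547, 0.9148103124173341, -0.001596430076473503], [0.00024050528985269378, -0.0018512720001255996, -0.9999982574730752]] [ 1.036  0.053  1.614  0.     1.476 -0.119]
cam in tool [ 0.071  0.001 -0.142] [[ 0.    -0.959 -0.284]
 [ 1.     0.     0.   ]
 [ 0.    -0.284  0.959]]
```

send_rows(rows=[{"x": 0,"y": 0,"z": -0.09,"wx": 0,"wy": 0,"wz": 0.147,"hand": 1},{"x": 0,"y": 0,"z": -0.09,"wx": 0,"wy": 0,"wz": 0.147,"hand": 1},{"x": 0,"y": 0,"z": -0.09,"wx": 0,"wy": 0,"wz": 0.147,"hand": 1},{"x": 0,"y": 0,"z": -0.09,"wx": 0,"wy": 0,"wz": 0.147,"hand": 1},{"x": 0,"y": 0,"z": -0.09,"wx": 0,"wy": 0,"wz": 0.147,"hand": 1},{"x": 0,"y": 0,"z": -0.09,"wx": 0,"wy": 0,"wz": 0.147,"hand": 1},{"x": 0,"y": 0,"z": -0.09,"wx": 0,"wy": 0,"wz": 0.147,"hand": 1},{"x": 0,"y": 0,"z": -0.09,"wx": 0,"wy": 0,"wz": 0.147,"hand": 1},{"x": 0,"y": 0,"z": -0.09,"wx": 0,"wy": 0,"wz": 0.147,"hand": 1},{"x": 0,"y": 0,"z": -0.09,"wx": 0,"wy": 0,"wz": 0.147,"hand": 1}])

```text
time: 0.93
tool_pos: [0.2523, 0.5715, 0.3662]
tool_rot: [0.0, 0.709, 0.705, -0.001]
contact_force: [0.4, -0.4, 0.3]
gripper_width: 0.995
grasp_force: 0.0
```

send_rows(rows=[{"x": -0.197,"y": 0.083,"z": 0,"wx": 0,"wy": 0,"wz": 0,"hand": 1},{"x": -0.197,"y": 0.083,"z": 0,"wx": 0,"wy": 0,"wz": 0,"hand": 1},{"x": -0.197,"y": 0.083,"z": 0,"wx": 0,"wy": 0,"wz": 0,"hand": 1},{"x": -0.197,"y": 0.083,"z": 0,"wx": 0,"wy": 0,"wz": 0,"hand": 1},{"x": -0.197,"y": 0.083,"z": 0,"wx": 0,"wy": 0,"wz": 0,"hand": 1},{"x": -0.197,"y": 0.083,"z": 0,"wx": 0,"wy": 0,"wz": 0,"hand": 1},{"x": -0.197,"y": 0.083,"z": 0,"wx": 0,"wy": 0,"wz": 0,"hand": 1},{"x": -0.197,"y": 0.083,"z": 0,"wx": 0,"wy": 0,"wz": 0,"hand": 1},{"x": -0.197,"y": 0.083,"z": 0,"wx": 0,"wy": 0,"wz": 0,"hand": 1},{"x": -0.197,"y": 0.083,"z": 0,"wx": 0,"wy": 0,"wz": 0,"hand": 1}])

```text
time: 1.77
tool_pos: [0.3772, 0.2748, 0.3658]
tool_rot: [-0.0, 0.707, 0.707, -0.0]
contact_force: [0.3, -0.7, -0.5]
gripper_width: 0.999
grasp_force: 0.0
```

send_rows(rows=[{"x": -0.197,"y": 0.083,"z": 0,"wx": 0,"wy": 0,"wz": 0,"hand": 1},{"x": -0.197,"y": 0.083,"z": 0,"wx": 0,"wy": 0,"wz": 0,"hand": 1},{"x": -0.197,"y": 0.083,"z": 0,"wx": 0,"wy": 0,"wz": 0,"hand": 1},{"x": -0.197,"y": 0.083,"z": 0,"wx": 0,"wy": 0,"wz": 0,"hand": 1},{"x": -0.197,"y": 0.083,"z": 0,"wx": 0,"wy": 0,"wz": 0,"hand": 1},{"x": -0.197,"y": 0.083,"z": 0,"wx": 0,"wy": 0,"wz": 0,"hand": 1},{"x": -0.197,"y": 0.083,"z": 0,"wx": 0,"wy": 0,"wz": 0,"hand": 1},{"x": -0.197,"y": 0.083,"z": 0,"wx": 0,"wy": 0,"wz": 0,"hand": 1},{"x": -0.197,"y": 0.083,"z": 0,"wx": 0,"wy": 0,"wz": 0,"hand": 1},{"x": -0.197,"y": 0.083,"z": 0,"wx": 0,"wy": 0,"wz": 0,"hand": 1}])

```text
time: 2.6
tool_pos: [0.5019, -0.0207, 0.3658]
tool_rot: [-0.0, 0.707, 0.707, -0.0]
contact_force: [0.6, -0.2, 0.5]
gripper_width: 0.999
grasp_force: 0.0
```

```bash
python3 - <<'E'
from h import *
import pickle
s=manip.state();w=calibration("wrist");im=grab_frame("wrist");print(s['time'],s['tool_pos'],np.abs(s['joint_vel']).max())
cv2.imwrite("pics/w1.png",im);pickle.dump(w,open("w1.pkl","wb"));cv2.imwrite("pics/w1b.png",cv2.resize(im,(768,576),interpolation=cv2.INTER_CUBIC))
E
```

```text
2.6 [ 0.50185413 -0.02073281  0.36577657] 0.6610263550157989
```

View pics/w1b.png

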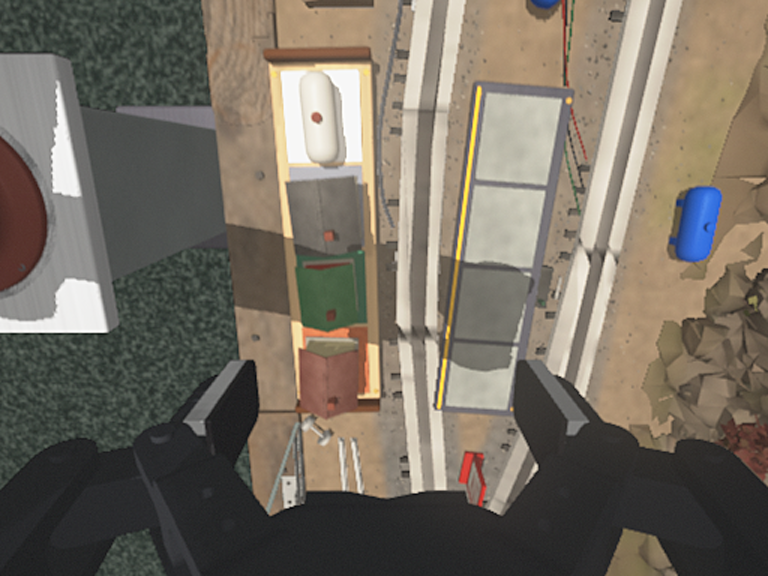

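The view from above shows, in 768x576 pixels, the carrier at left with the tank at (320,118), grey (328,215), green (332,290) and brown (330,375). The board is at (505,245), yellow edge towards the robot. I'll rectify onto z=0.03 and measure both racks.

```bash
cat >> h.py <<'E'
S=1600. # ortho px per m; column = (Y0-y)*S , row=(X1-x)*S
def ortho(im,c,z,X0,X1,Y0,Y1):
    P=[(X1,Y0),(X1,Y1),(X0,Y1),(X0,Y0)]
    src=np.float32([proj(c,np.array([x,y,z])) for x,y in P])
    dst=np.float32([((Y0-y)*S,(X1-x)*S) for x,y in P])
    return cv2.warpPerspective(im,cv2.getPerspectiveTransform(src,dst),(int((Y0-Y1)*S),int((X1-X0)*S)),flags=cv2.INTER_CUBIC)
def rects(mask,X1,Y0,mn=800):
    m=cv2.morphologyEx(mask.astype(np.uint8)*255,cv2.MORPH_OPEN,np.ones((5,5)))
    out=[]
    for k in cv2.findContours(m,cv2.RETR_EXTERNAL,cv2.CHAIN_APPROX_NONE)[0]:
        if cv2.contourArea(k)<mn: continue
        (u,v),(a,b),ang=cv2.minAreaRect(k)
        if a<b: a,b,ang=b,a,ang+90
        ang=(ang+90)%180-90
        out.append((X1-v/S,Y0-u/S,a/S,b/S,ang)) # x,y,long,short, yaw deg of long axis from world y: yaw=-ang? 
    return out
E
python3 - <<'E'
from h import *
import pickle
w=pickle.load(open("w1.pkl","rb"));im=cv2.imread("pics/w1.png")
X0,X1,Y0,Y1=.36,.72,.19,-.29
o=ortho(im,w,.03,X0,X1,Y0,Y1);h=cv2.cvtColor(o,cv2.COLOR_BGR2HSV);H,Sa,V=[h[...,i].astype(int) for i in range(3)]
for n,m in dict(yellow=(H>20)&(H<32)&(Sa>150)&(V>120),plot=(Sa<40)&(V>105)&(V<215)).items():
    for r in rects(m,X1,Y0,2000 if n=="plot" else 800): print(n,np.round(r,4))
cv2.imwrite("pics/o1.png",o)
E
```

```text
yellow [5.9010e-01 3.2200e-02 1.7760e-01 3.9000e-03 4.4441e+00]
plot [0.4517 0.0857 0.0773 0.0251 6.7662]
plot [ 0.4372 -0.0029  0.0948  0.0807 -1.6603]
plot [ 0.5276 -0.0712  0.1588  0.0142 -0.5907]
plot [ 0.5327  0.0902  0.1117  0.0306 15.2551]
plot [ 0.6352 -0.067   0.3826  0.1059  3.2487]
plot [ 0.6975 -0.11    0.2662  0.045   0.    ]
```

View pics/o1.png

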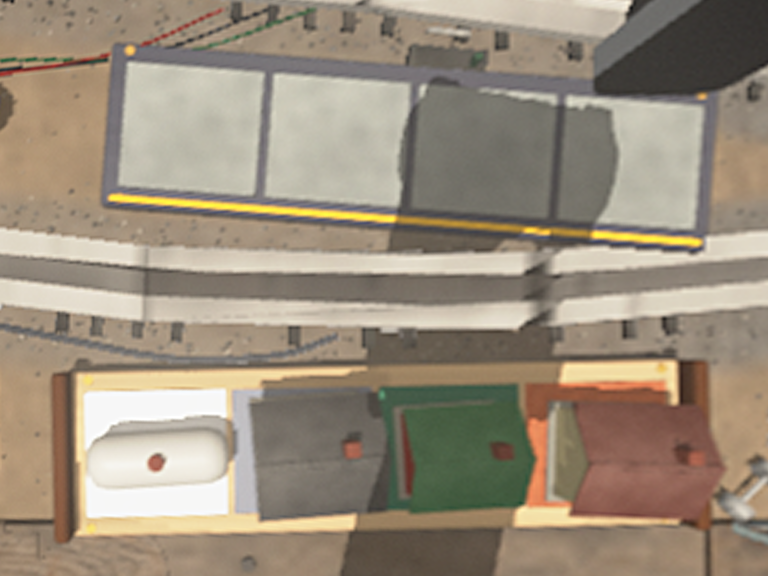

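```bash
python3 - <<'E'
from h import *
import pickle
w=pickle.load(open("w1.pkl","rb"));im=cv2.imread("pics/w1.png")
print("cam",ray(w,(0,0))[0],manip.state()['joint_pos'].round(3))
# board: rotate ortho so row is level, average profiles
X0,X1,Y0,Y1=.36,.72,.19,-.29
o=ortho(im,w,.03,X0,X1,Y0,Y1);g=cv2.cvtColor(o,cv2.COLOR_BGR2GRAY)
for a in (3.9,4.3,4.7):
    M=cv2.getRotationMatrix2D((408.5,146.5),a,1);r=cv2.warpAffine(g,M,(768,576)).astype(float)
    p=r[100:190].mean(0);d=np.gradient(cv2.GaussianBlur(p[None],(0,0),1.5)[0])
    e=[i for i in range(80,740) if abs(d[i])>2.5 and abs(d[i])==abs(d[i-3:i+4]).max()]
    q=r[:,130:250].mean(1);d2=np.gradient(cv2.GaussianBlur(q[None],(0,0),1.5)[0])
    q3=r[:,290:390].mean(1);d3=np.gradient(cv2.GaussianBlur(q3[None],(0,0),1.5)[0])
    print(a,[(i,round(d[i],1)) for i in e],*[[(i,round(f[i],1)) for i in range(40,240) if abs(f[i])>4 and abs(f[i])==abs(f[i-3:i+4]).max()] for f in(d2,d3)])
# roofs at ridge heights
tiles=[]
for n,z,yc in(("grey",.098,-.005),("green",.080,-.097),("brown",.083,-.19)):
    t=ortho(im,w,z,.38,.50,yc+.06,yc-.06);tiles.append(cv2.resize(t,(260,260)))
t=ortho(im,w,.03+.026,.38,.50,.15,.03); h=cv2.cvtColor(ortho(im,w,.076,.38,.50,.15,.03),cv2.COLOR_BGR2HSV)
m=((h[...,0]<12)|(h[...,0]>170))&(h[...,1]>100); m[:20]=0;m[:,:20]=0;v,u=np.nonzero(m);print("dome",.50-v.mean()/S,.15-u.mean()/S,len(u))
tiles.append(cv2.resize(t,(260,260)))
cv2.imwrite("pics/roofs.png",np.vstack([np.hstack(tiles[:2]),np.hstack(tiles[2:])]))
E
```

```text
cam [0.50264989 0.05159661 0.50803419] [-0.196 -0.282  1.702 -0.004  1.722 -0.192]
3.9 [(104, np.float64(-7.4)), (121, np.float64(14.5)), (258, np.float64(-14.4)), (268, np.float64(13.6)), (404, np.float64(-10.9)), (415, np.float64(6.0)), (553, np.float64(-6.5)), (562, np.float64(6.4)), (615, np.float64(7.7)), (700, np.float64(-13.1)), (714, np.float64(5.7))] [(81, np.float64(16.9)), (206, np.float64(-14.0)), (214, np.float64(20.5)), (222, np.float64(-24.8)), (230, np.float64(11.4))] [(64, np.float64(-6.2)), (82, np.float64(15.6)), (207, np.float64(-14.4)), (215, np.float64(20.3)), (223, np.float64(-25.1)), (231, np.float64(11.0))]
4.3 [(104, np.float64(-7.4)), (121, np.float64(14.6)), (258, np.float64(-14.4)), (268, np.float64(13.7)), (404, np.float64(-11.1)), (415, np.float64(6.1)), (553, np.float64(-6.5)), (562, np.float64(6.4)), (615, np.float64(7.8)), (700, np.float64(-13.1)), (714, np.float64(5.7))] [(63, np.float64(-4.3)), (83, np.float64(16.8)), (207, np.float64(-14.4)), (216, np.float64(20.5)), (223, np.float64(-25.6)), (231, np.float64(11.6))] [(64, np.float64(-6.2)), (83, np.float64(15.7)), (207, np.float64(-14.4)), (216, np.float64(20.5)), (223, np.float64(-24.9)), (231, np.float64(10.8))]
4.7 [(104, np.float64(-7.4)), (121, np.float64(14.5)), (258, np.float64(-14.4)), (268, np.float64(13.7)), (404, np.float64(-11.3)), (415, np.float64(6.0)), (553, np.float64(-6.5)), (561, np.float64(6.4)), (615, np.float64(7.8)), (700, np.float64(-13.1)), (714, np.float64(5.7))] [(65, np.float64(-4.4)), (84, np.float64(17.0)), (209, np.float64(-14.1)), (217, np.float64(20.5)), (225, np.float64(-25.2)), (233, np.float64(11.4))] [(65, np.float64(-6.2)), (83, np.float64(15.6)), (208, np.float64(-14.4)), (216, np.float64(20.4)), (224, np.float64(-25.3)), (232, np.float64(11.0))]
dome 0.4375715648854962 0.0889885496183206 131
```

View pics/roofs.png

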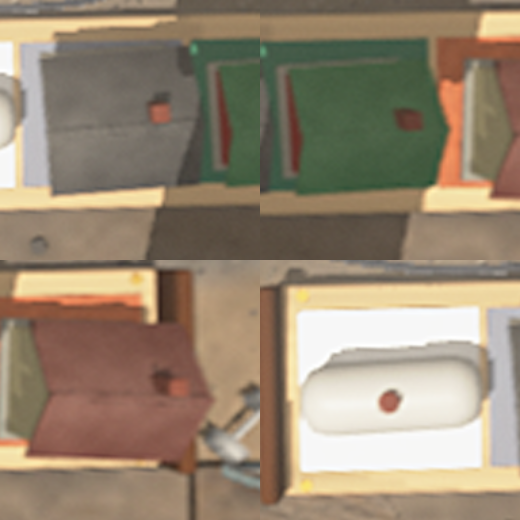

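Board centre is (0.629,-0.067), yaw -4.3°. The tank is at (0.4376,0.089), yaw about +5°; all sizes agree with those given. I'll start with the tank.

send_rows(rows=[{"x": 0.073,"y": -0.043,"z": 0.133,"wx": 0,"wy": 0,"wz": 0,"hand": 1},{"x": 0.073,"y": -0.043,"z": 0.133,"wx": 0,"wy": 0,"wz": 0,"hand": 1},{"x": 0.073,"y": -0.043,"z": 0.133,"wx": 0,"wy": 0,"wz": 0,"hand": 1},{"x": 0.073,"y": -0.043,"z": 0.133,"wx": 0,"wy": 0,"wz": 0,"hand": 1},{"x": 0.073,"y": -0.043,"z": 0.133,"wx": 0,"wy": 0,"wz": 0,"hand": 1},{"x": 0.073,"y": -0.043,"z": 0.133,"wx": 0,"wy": 0,"wz": 0,"hand": 1},{"x": 0.073,"y": -0.043,"z": 0.133,"wx": 0,"wy": 0,"wz": 0,"hand": 1},{"x": 0.073,"y": -0.043,"z": 0.133,"wx": 0,"wy": 0,"wz": 0,"hand": 1},{"x": 0.073,"y": -0.043,"z": 0.133,"wx": 0,"wy": 0,"wz": 0,"hand": 1},{"x": 0.073,"y": -0.043,"z": 0.133,"wx": 0,"wy": 0,"wz": -0.111,"hand": 1}])

```text
time: 3.48
tool_pos: [0.4363, 0.091, 0.1654]
tool_rot: [-0.0, 0.675, 0.738, -0.0]
contact_force: [0.1, 0.1, -0.4]
gripper_width: 0.999
grasp_force: 0.0
```

send_rows(rows=[{"x": 0,"y": 0,"z": 0.105,"wx": 0,"wy": 0,"wz": 0,"hand": 1},{"x": 0,"y": 0,"z": 0.105,"wx": 0,"wy": 0,"wz": 0,"hand": 1},{"x": 0,"y": 0,"z": 0.105,"wx": 0,"wy": 0,"wz": 0,"hand": 1},{"x": 0,"y": 0,"z": 0.105,"wx": 0,"wy": 0,"wz": 0,"hand": 1},{"x": 0,"y": 0,"z": 0.105,"wx": 0,"wy": 0,"wz": 0,"hand": 1},{"x": 0,"y": 0,"z": 0.105,"wx": 0,"wy": 0,"wz": 0,"hand": 1},{"x": 0,"y": 0,"z": 0.105,"wx": 0,"wy": 0,"wz": 0,"hand": 1},{"x": 0,"y": 0,"z": 0.05,"wx": 0,"wy": 0,"wz": 0,"hand": 1},{"x": 0,"y": 0,"z": 0.05,"wx": 0,"wy": 0,"wz": 0,"hand": 1},{"x": 0,"y": 0,"z": 0,"wx": 0,"wy": 0,"wz": 0,"hand": 1}])

```text
time: 4.32
tool_pos: [0.4359, 0.0904, 0.0401]
tool_rot: [-0.001, 0.675, 0.737, -0.001]
contact_force: [-0.6, -0.2, -0.5]
gripper_width: 0.998
grasp_force: 0.0
```

send_rows(rows=[{"x": -0.01,"y": 0.01,"z": 0,"wx": 0,"wy": 0,"wz": 0,"hand": 1},{"x": 0,"y": 0,"z": 0,"wx": 0,"wy": 0,"wz": 0,"hand": -1},{"x": 0,"y": 0,"z": 0,"wx": 0,"wy": 0,"wz": 0,"hand": -1},{"x": 0,"y": 0,"z": 0,"wx": 0,"wy": 0,"wz": 0,"hand": -1},{"x": 0,"y": 0,"z": 0,"wx": 0,"wy": 0,"wz": 0,"hand": -1},{"x": 0,"y": 0,"z": 0,"wx": 0,"wy": 0,"wz": 0,"hand": -1},{"x": 0,"y": 0,"z": 0,"wx": 0,"wy": 0,"wz": 0,"hand": -1},{"x": 0,"y": 0,"z": 0,"wx": 0,"wy": 0,"wz": 0,"hand": -1},{"x": 0,"y": 0,"z": 0,"wx": 0,"wy": 0,"wz": 0,"hand": -1},{"x": 0,"y": 0,"z": 0,"wx": 0,"wy": 0,"wz": 0,"hand": -1}])

```text
time: 5.15
tool_pos: [0.4394, 0.089, 0.0422]
tool_rot: [0.0, 0.675, 0.737, 0.0]
contact_force: [-0.1, 0.7, 5.6]
gripper_width: 0.366
grasp_force: 60.9
```

send_rows(rows=[{"x": 0,"y": 0,"z": -0.03,"wx": 0,"wy": 0,"wz": 0,"hand": -1},{"x": 0,"y": 0,"z": -0.06,"wx": 0,"wy": 0,"wz": 0,"hand": -1},{"x": 0,"y": 0,"z": -0.12,"wx": 0,"wy": 0,"wz": 0,"hand": -1},{"x": 0,"y": 0,"z": -0.15,"wx": 0,"wy": 0,"wz": 0,"hand": -1},{"x": 0,"y": 0,"z": -0.15,"wx": 0,"wy": 0,"wz": 0,"hand": -1},{"x": 0,"y": 0,"z": -0.15,"wx": 0,"wy": 0,"wz": 0.05,"hand": -1},{"x": 0,"y": 0,"z": -0.15,"wx": 0,"wy": 0,"wz": 0.05,"hand": -1},{"x": 0,"y": 0,"z": -0.15,"wx": 0,"wy": 0,"wz": 0.05,"hand": -1},{"x": 0,"y": 0,"z": -0.1,"wx": 0,"wy": 0,"wz": 0.056,"hand": -1},{"x": 0,"y": 0,"z": 0,"wx": 0,"wy": 0,"wz": 0,"hand": -1}])

```text
time: 5.98
tool_pos: [0.4406, 0.0891, 0.2049]
tool_rot: [0.002, 0.733, 0.68, 0.003]
contact_force: [0.3, -0.6, 0.2]
gripper_width: 0.367
grasp_force: 60.4
```

send_rows(rows=[{"x": -0.13,"y": 0.093,"z": 0,"wx": 0,"wy": 0,"wz": 0,"hand": -1},{"x": -0.2,"y": 0.143,"z": 0,"wx": 0,"wy": 0,"wz": 0,"hand": -1},{"x": -0.2,"y": 0.143,"z": 0,"wx": 0,"wy": 0,"wz": 0,"hand": -1},{"x": -0.2,"y": 0.143,"z": 0,"wx": 0,"wy": 0,"wz": 0,"hand": -1},{"x": -0.2,"y": 0.143,"z": 0,"wx": 0,"wy": 0,"wz": 0,"hand": -1},{"x": -0.2,"y": 0.143,"z": 0,"wx": 0,"wy": 0,"wz": 0,"hand": -1},{"x": -0.2,"y": 0.143,"z": 0,"wx": 0,"wy": 0,"wz": 0,"hand": -1},{"x": -0.2,"y": 0.143,"z": 0,"wx": 0,"wy": 0,"wz": 0,"hand": -1},{"x": -0.2,"y": 0.143,"z": 0,"wx": 0,"wy": 0,"wz": 0,"hand": -1},{"x": -0.13,"y": 0.093,"z": 0,"wx": 0,"wy": 0,"wz": 0,"hand": -1}])

```text
time: 6.82
tool_pos: [0.6172, -0.2067, 0.1983]
tool_rot: [-0.001, 0.733, 0.68, -0.001]
contact_force: [0.5, 0.8, -0.1]
gripper_width: 0.364
grasp_force: 60.4
```

```bash
python3 - <<'E'
from h import *
im=grab_frame("wrist");s=manip.state();print(s['time'],s['tool_pos'],s['joint_pos'].round(3),np.abs(s['joint_vel']).max());cv2.imwrite("pics/w2.png",im)
E
```

```text
6.8667 [ 0.61830894 -0.20949455  0.19830241] [-0.44   0.139  1.577 -0.002  1.426 -0.363] 0.07379702100283599
```

View pics/w2.png

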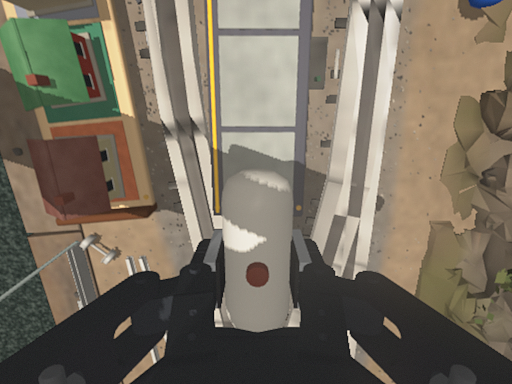

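The tank is held square; its dome at (257,274) works out to under 1 mm off the grip centre.

send_rows(rows=[{"x": 0.035,"y": 0.004,"z": 0.13,"wx": 0,"wy": 0,"wz": 0,"hand": -1},{"x": 0,"y": 0,"z": 0.13,"wx": 0,"wy": 0,"wz": 0,"hand": -1},{"x": 0,"y": 0,"z": 0.13,"wx": 0,"wy": 0,"wz": 0,"hand": -1},{"x": 0,"y": 0,"z": 0.13,"wx": 0,"wy": 0,"wz": 0,"hand": -1},{"x": 0,"y": 0,"z": 0.13,"wx": 0,"wy": 0,"wz": 0,"hand": -1},{"x": 0,"y": 0,"z": 0.13,"wx": 0,"wy": 0,"wz": 0,"hand": -1},{"x": 0,"y": 0,"z": 0.13,"wx": 0,"wy": 0,"wz": 0,"hand": -1},{"x": 0,"y": 0,"z": 0.06,"wx": 0,"wy": 0,"wz": 0,"hand": -1},{"x": 0,"y": 0,"z": 0.04,"wx": 0,"wy": 0,"wz": 0,"hand": -1},{"x": 0,"y": 0,"z": 0.01,"wx": 0,"wy": 0,"wz": 0,"hand": -1}])

```text
time: 7.7
tool_pos: [0.6169, -0.1982, 0.0457]
tool_rot: [-0.001, 0.733, 0.681, -0.001]
contact_force: [-0.0, -0.3, 0.1]
gripper_width: 0.362
grasp_force: 60.4
```

```bash
cat > st.py <<'E'
from h import *
def st(frame=None):
    s=manip.state();q=s['tool_rot'];print(round(s['time'],2),"pos",s['tool_pos'].round(4),"yaw",round(np.degrees(2*np.arctan2(q[2],q[1]))-90,2),"tilt",np.round([q[0],q[3]],4),"F",s['contact_force'].round(1),"w",round(s['gripper_width']*85,1),"v",np.abs(s['joint_vel']).max().round(3))
if __name__=="__main__": grab_frame("wrist");st()
E
python3 st.py
```

```text
7.75 pos [ 0.6176 -0.1986  0.0468] yaw -4.22 tilt [-0.0006 -0.0003] F [-0.8 -0.6 -0.5] w 31.2 v 0.021
```

send_rows(rows=[{"x": -0.037,"y": 0.012,"z": 0,"wx": 0,"wy": 0,"wz": 0,"hand": -1},{"x": 0,"y": 0,"z": 0,"wx": 0,"wy": 0,"wz": 0,"hand": -1},{"x": 0,"y": 0,"z": 0.01,"wx": 0,"wy": 0,"wz": 0,"hand": -1},{"x": 0,"y": 0,"z": 0.01,"wx": 0,"wy": 0,"wz": 0,"hand": -1},{"x": 0,"y": 0,"z": 0.01,"wx": 0,"wy": 0,"wz": 0,"hand": -1},{"x": 0,"y": 0,"z": 0.005,"wx": 0,"wy": 0,"wz": 0,"hand": -1},{"x": 0,"y": 0,"z": 0,"wx": 0,"wy": 0,"wz": 0,"hand": -1},{"x": 0,"y": 0,"z": 0,"wx": 0,"wy": 0,"wz": 0,"hand": -1},{"x": 0,"y": 0,"z": 0,"wx": 0,"wy": 0,"wz": 0,"hand": -1},{"x": 0,"y": 0,"z": 0,"wx": 0,"wy": 0,"wz": 0,"hand": -1}])

```text
time: 8.58
tool_pos: [0.6195, -0.2045, 0.0423]
tool_rot: [0.0, 0.733, 0.68, 0.0]
contact_force: [0.0, 0.2, 0.0]
gripper_width: 0.362
grasp_force: 60.6
```

```bash
python3 st.py
```

```text
8.63 pos [ 0.6194 -0.2045  0.0423] yaw -4.25 tilt [-0.  0.] F [-0.3  1.1 -0.7] w 31.5 v 0.001
```

send_rows(rows=[{"x": 0,"y": 0,"z": 0.007,"wx": 0,"wy": 0,"wz": 0,"hand": -1},{"x": 0,"y": 0,"z": 0.005,"wx": 0,"wy": 0,"wz": 0,"hand": -1},{"x": 0,"y": 0,"z": 0,"wx": 0,"wy": 0,"wz": 0,"hand": -1},{"x": 0,"y": 0,"z": 0,"wx": 0,"wy": 0,"wz": 0,"hand": -1},{"x": 0,"y": 0,"z": 0,"wx": 0,"wy": 0,"wz": 0,"hand": -0.1},{"x": 0,"y": 0,"z": 0,"wx": 0,"wy": 0,"wz": 0,"hand": 0.3},{"x": 0,"y": 0,"z": 0,"wx": 0,"wy": 0,"wz": 0,"hand": 1},{"x": 0,"y": 0,"z": 0,"wx": 0,"wy": 0,"wz": 0,"hand": 1},{"x": 0,"y": 0,"z": 0,"wx": 0,"wy": 0,"wz": 0,"hand": 1},{"x": 0,"y": 0,"z": 0,"wx": 0,"wy": 0,"wz": 0,"hand": 1}])

```text
time: 9.47
tool_pos: [0.6194, -0.2045, 0.0403]
tool_rot: [-0.0, 0.733, 0.68, -0.0]
contact_force: [-0.4, -0.1, 0.0]
gripper_width: 0.999
grasp_force: 0.0
```

```bash
python3 st.py
```

```text
9.52 pos [ 0.6194 -0.2045  0.0403] yaw -4.25 tilt [-0.0001 -0.    ] F [-0.1  0.6  0.2] w 85.4 v 0.001
```

send_rows(rows=[{"x": 0,"y": 0,"z": -0.08,"wx": 0,"wy": 0,"wz": 0,"hand": 1},{"x": 0,"y": 0,"z": -0.15,"wx": 0,"wy": 0,"wz": 0,"hand": 1},{"x": 0,"y": 0,"z": -0.2,"wx": 0,"wy": 0,"wz": 0,"hand": 1},{"x": 0,"y": 0,"z": -0.2,"wx": 0,"wy": 0,"wz": 0,"hand": 1},{"x": 0,"y": 0,"z": -0.2,"wx": 0,"wy": 0,"wz": 0,"hand": 1},{"x": 0.158,"y": -0.16,"z": -0.12,"wx": 0,"wy": 0,"wz": 0,"hand": 1},{"x": 0.158,"y": -0.16,"z": -0.12,"wx": 0,"wy": 0,"wz": 0,"hand": 1},{"x": 0.158,"y": -0.16,"z": 0,"wx": 0,"wy": 0,"wz": 0,"hand": 1},{"x": 0.158,"y": -0.16,"z": 0,"wx": 0,"wy": 0,"wz": 0,"hand": 1},{"x": 0.158,"y": -0.16,"z": 0,"wx": 0,"wy": 0,"wz": 0,"hand": 1}])

```text
time: 10.35
tool_pos: [0.5078, -0.0766, 0.2026]
tool_rot: [0.001, 0.733, 0.68, 0.001]
contact_force: [-0.0, 0.8, -0.0]
gripper_width: 1.0
grasp_force: 0.0
```

send_rows(rows=[{"x": 0.158,"y": -0.16,"z": 0,"wx": 0,"wy": 0,"wz": 0,"hand": 1},{"x": 0.158,"y": -0.16,"z": 0,"wx": 0,"wy": 0,"wz": 0,"hand": 1},{"x": 0.158,"y": -0.158,"z": 0,"wx": 0,"wy": 0,"wz": 0,"hand": 1},{"x": 0,"y": 0,"z": 0,"wx": 0,"wy": 0,"wz": -0.085,"hand": 1},{"x": 0,"y": 0,"z": 0,"wx": 0,"wy": 0,"wz": -0.085,"hand": 1},{"x": 0,"y": 0,"z": 0,"wx": 0,"wy": 0,"wz": 0,"hand": 1},{"x": 0,"y": 0,"z": 0,"wx": 0,"wy": 0,"wz": 0,"hand": 1},{"x": 0,"y": 0,"z": 0,"wx": 0,"wy": 0,"wz": 0,"hand": 1},{"x": 0,"y": 0,"z": 0,"wx": 0,"wy": 0,"wz": 0,"hand": 1},{"x": 0,"y": 0,"z": 0,"wx": 0,"wy": 0,"wz": 0,"hand": 1}])

```text
time: 11.18
tool_pos: [0.4424, -0.0015, 0.2011]
tool_rot: [-0.0, 0.686, 0.727, -0.0]
contact_force: [-0.1, -1.4, -0.7]
gripper_width: 0.998
grasp_force: 0.0
```

```bash
python3 - <<'E'
from st import *
import pickle
w=calibration("wrist");im=grab_frame("wrist");st();cv2.imwrite("pics/w3.png",im);pickle.dump(w,open("w3.pkl","wb"))
T=[]
for z,yc in((.098,-.005),(.080,-.097)): T.append(cv2.resize(ortho(im,w,z,.38,.50,yc+.06,yc-.06),(360,360),interpolation=cv2.INTER_CUBIC))
cv2.imwrite("pics/r3.png",np.hstack(T))
E
```

```text
11.23 pos [ 0.4424 -0.0015  0.201 ] yaw 3.35 tilt [-0.0001 -0.0001] F [-0.2 -1.6  1. ] w 84.9 v 0.002
```

View pics/r3.png

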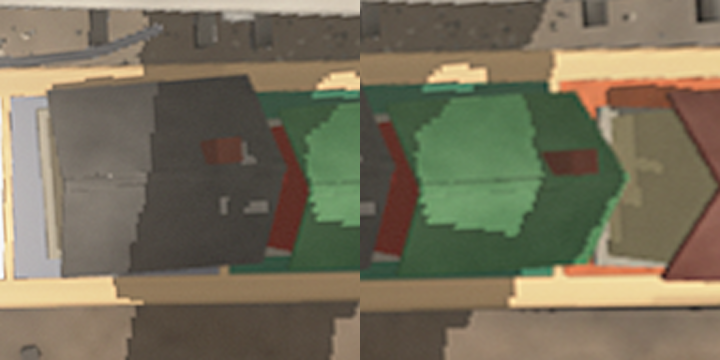

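The rectified close-up gives grey at (0.4413,-0.0028) and green at (0.4397,-0.0912), within about 1.5 mm of the first measure. Descending on grey.

send_rows(rows=[{"x": -0.009,"y": -0.007,"z": 0.1,"wx": 0,"wy": 0,"wz": 0,"hand": 1},{"x": 0,"y": 0,"z": 0.15,"wx": 0,"wy": 0,"wz": 0,"hand": 1},{"x": 0,"y": 0,"z": 0.15,"wx": 0,"wy": 0,"wz": 0,"hand": 1},{"x": 0,"y": 0,"z": 0.15,"wx": 0,"wy": 0,"wz": 0,"hand": 1},{"x": 0,"y": 0,"z": 0.15,"wx": 0,"wy": 0,"wz": 0,"hand": 1},{"x": 0,"y": 0,"z": 0.12,"wx": 0,"wy": 0,"wz": 0,"hand": 1},{"x": 0,"y": 0,"z": 0.1,"wx": 0,"wy": 0,"wz": 0,"hand": 1},{"x": 0,"y": 0,"z": 0.06,"wx": 0,"wy": 0,"wz": 0,"hand": 1},{"x": 0,"y": 0,"z": 0.033,"wx": 0,"wy": 0,"wz": 0,"hand": 1},{"x": 0,"y": 0,"z": 0,"wx": 0,"wy": 0,"wz": 0,"hand": 1}])

```text
time: 12.07
tool_pos: [0.4408, -0.0027, 0.0482]
tool_rot: [-0.001, 0.686, 0.728, -0.001]
contact_force: [0.0, 0.6, 0.0]
gripper_width: 0.998
grasp_force: 0.0
```

send_rows(rows=[{"x": 0,"y": 0,"z": 0,"wx": 0,"wy": 0,"wz": 0,"hand": 1},{"x": 0,"y": 0,"z": 0,"wx": 0,"wy": 0,"wz": 0,"hand": -1},{"x": 0,"y": 0,"z": 0,"wx": 0,"wy": 0,"wz": 0,"hand": -1},{"x": 0,"y": 0,"z": 0,"wx": 0,"wy": 0,"wz": 0,"hand": -1},{"x": 0,"y": 0,"z": 0,"wx": 0,"wy": 0,"wz": 0,"hand": -1},{"x": 0,"y": 0,"z": 0,"wx": 0,"wy": 0,"wz": 0,"hand": -1},{"x": 0,"y": 0,"z": 0,"wx": 0,"wy": 0,"wz": 0,"hand": -1},{"x": 0,"y": 0,"z": 0,"wx": 0,"wy": 0,"wz": 0,"hand": -1},{"x": 0,"y": 0,"z": 0,"wx": 0,"wy": 0,"wz": 0,"hand": -1},{"x": 0,"y": 0,"z": 0,"wx": 0,"wy": 0,"wz": 0,"hand": -1}])

```text
time: 12.9
tool_pos: [0.4425, -0.0029, 0.0504]
tool_rot: [0.001, 0.686, 0.728, 0.001]
contact_force: [0.7, -0.0, 5.0]
gripper_width: 0.647
grasp_force: 65.1
```

```bash
python3 st.py
```

```text
12.95 pos [ 0.4425 -0.0029  0.0504] yaw 3.41 tilt [0.001  0.0007] F [0.5 0.2 5.6] w 55.0 v 0.001
```

send_rows(rows=[{"x": 0,"y": 0,"z": -0.03,"wx": 0,"wy": 0,"wz": 0,"hand": -1},{"x": 0,"y": 0,"z": -0.08,"wx": 0,"wy": 0,"wz": 0,"hand": -1},{"x": 0,"y": 0,"z": -0.12,"wx": 0,"wy": 0,"wz": 0,"hand": -1},{"x": 0,"y": 0,"z": -0.15,"wx": 0,"wy": 0,"wz": 0,"hand": -1},{"x": 0,"y": 0,"z": -0.15,"wx": 0,"wy": 0,"wz": 0,"hand": -1},{"x": 0,"y": 0,"z": -0.15,"wx": 0,"wy": 0,"wz": 0.057,"hand": -1},{"x": 0,"y": 0,"z": -0.15,"wx": 0,"wy": 0,"wz": 0.057,"hand": -1},{"x": 0,"y": 0,"z": -0.12,"wx": 0,"wy": 0,"wz": 0.057,"hand": -1},{"x": 0,"y": 0,"z": -0.08,"wx": 0,"wy": 0,"wz": 0,"hand": -1},{"x": -0.037,"y": 0.082,"z": 0,"wx": 0,"wy": 0,"wz": 0,"hand": -1}])

```text
time: 13.78
tool_pos: [0.4536, -0.0087, 0.2065]
tool_rot: [0.002, 0.732, 0.681, 0.001]
contact_force: [0.7, -0.6, -0.8]
gripper_width: 0.649
grasp_force: 64.6
```

send_rows(rows=[{"x": -0.1,"y": 0.2,"z": 0,"wx": 0,"wy": 0,"wz": 0,"hand": -1},{"x": -0.1,"y": 0.2,"z": 0,"wx": 0,"wy": 0,"wz": 0,"hand": -1},{"x": -0.1,"y": 0.2,"z": 0,"wx": 0,"wy": 0,"wz": 0,"hand": -1},{"x": -0.1,"y": 0.2,"z": 0,"wx": 0,"wy": 0,"wz": 0,"hand": -1},{"x": -0.1,"y": 0.2,"z": 0,"wx": 0,"wy": 0,"wz": 0,"hand": -1},{"x": -0.1,"y": 0.2,"z": 0,"wx": 0,"wy": 0,"wz": 0,"hand": -1},{"x": 0,"y": 0,"z": 0,"wx": 0,"wy": 0,"wz": 0,"hand": -1},{"x": 0,"y": 0,"z": 0,"wx": 0,"wy": 0,"wz": 0,"hand": -1},{"x": 0,"y": 0,"z": 0,"wx": 0,"wy": 0,"wz": 0,"hand": -1},{"x": 0,"y": 0,"z": 0,"wx": 0,"wy": 0,"wz": 0,"hand": -1}])

```text
time: 14.62
tool_pos: [0.6249, -0.1116, 0.2032]
tool_rot: [-0.001, 0.733, 0.68, -0.0]
contact_force: [-0.1, -0.8, 0.0]
gripper_width: 0.649
grasp_force: 64.6
```

```bash
python3 - <<'E'
from st import *
st(); cv2.imwrite("pics/w4.png",grab_frame("wrist"))
E
```

```text
14.62 pos [ 0.6249 -0.1116  0.2032] yaw -4.24 tilt [-0.0005 -0.0002] F [-0.1 -0.8  0. ] w 55.2 v 0.015
```

View pics/w4.png

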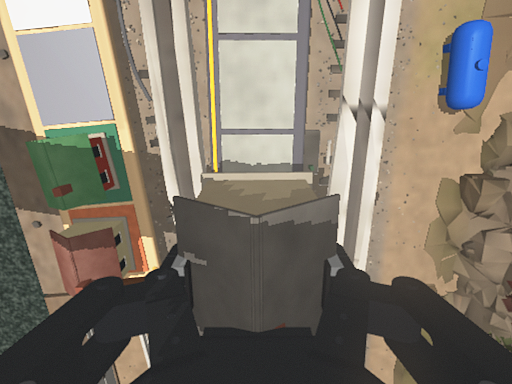

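Grey is held square, foot plate edge at row 175, which puts its centre within 1 mm of the grip.

send_rows(rows=[{"x": 0,"y": 0.008,"z": 0.08,"wx": 0,"wy": 0,"wz": 0,"hand": -1},{"x": 0,"y": 0,"z": 0.13,"wx": 0,"wy": 0,"wz": 0,"hand": -1},{"x": 0,"y": 0,"z": 0.15,"wx": 0,"wy": 0,"wz": 0,"hand": -1},{"x": 0,"y": 0,"z": 0.15,"wx": 0,"wy": 0,"wz": 0,"hand": -1},{"x": 0,"y": 0,"z": 0.15,"wx": 0,"wy": 0,"wz": 0,"hand": -1},{"x": 0,"y": 0,"z": 0.13,"wx": 0,"wy": 0,"wz": 0,"hand": -1},{"x": 0,"y": 0,"z": 0.1,"wx": 0,"wy": 0,"wz": 0,"hand": -1},{"x": 0,"y": 0,"z": 0.06,"wx": 0,"wy": 0,"wz": 0,"hand": -1},{"x": 0,"y": 0,"z": 0.04,"wx": 0,"wy": 0,"wz": 0,"hand": -1},{"x": 0,"y": 0,"z": 0.01,"wx": 0,"wy": 0,"wz": 0,"hand": -1}])

```text
time: 15.5
tool_pos: [0.6267, -0.1122, 0.0527]
tool_rot: [-0.0, 0.733, 0.68, -0.0]
contact_force: [-0.3, 0.3, -1.0]
gripper_width: 0.646
grasp_force: 64.6
```

```bash
python3 st.py
```

```text
15.55 pos [ 0.6272 -0.1124  0.0534] yaw -4.29 tilt [0. 0.] F [ 0.3 -0.9 -0.5] w 55.1 v 0.017
```

Lower about 3 mm and release.

send_rows(rows=[{"x": 0,"y": -0.006,"z": 0.01,"wx": 0,"wy": 0,"wz": 0,"hand": -1},{"x": 0,"y": 0,"z": 0.007,"wx": 0,"wy": 0,"wz": 0,"hand": -1},{"x": 0,"y": 0,"z": 0.004,"wx": 0,"wy": 0,"wz": 0,"hand": -1},{"x": 0,"y": 0,"z": 0,"wx": 0,"wy": 0,"wz": 0,"hand": -1},{"x": 0,"y": 0,"z": 0,"wx": 0,"wy": 0,"wz": 0,"hand": 0.3},{"x": 0,"y": 0,"z": 0,"wx": 0,"wy": 0,"wz": 0,"hand": 0.5},{"x": 0,"y": 0,"z": 0,"wx": 0,"wy": 0,"wz": 0,"hand": 1},{"x": 0,"y": 0,"z": 0,"wx": 0,"wy": 0,"wz": 0,"hand": 1},{"x": 0,"y": 0,"z": 0,"wx": 0,"wy": 0,"wz": 0,"hand": 1},{"x": 0,"y": 0,"z": 0,"wx": 0,"wy": 0,"wz": 0,"hand": 1}])

```text
time: 16.38
tool_pos: [0.6264, -0.1124, 0.0506]
tool_rot: [0.0, 0.733, 0.68, 0.0]
contact_force: [-0.5, 0.6, -0.4]
gripper_width: 1.002
grasp_force: 0.0
```

```bash
python3 st.py
```

```text
16.43 pos [ 0.6263 -0.1124  0.0505] yaw -4.29 tilt [0. 0.] F [-0.6 -1.   0.4] w 84.6 v 0.002
```

send_rows(rows=[{"x": 0,"y": 0,"z": -0.06,"wx": 0,"wy": 0,"wz": 0,"hand": 1},{"x": 0,"y": 0,"z": -0.14,"wx": 0,"wy": 0,"wz": 0,"hand": 1},{"x": 0,"y": 0,"z": -0.2,"wx": 0,"wy": 0,"wz": 0,"hand": 1},{"x": 0,"y": 0,"z": -0.2,"wx": 0,"wy": 0,"wz": 0,"hand": 1},{"x": 0,"y": 0,"z": -0.2,"wx": 0,"wy": 0,"wz": 0,"hand": 1},{"x": 0,"y": 0,"z": -0.2,"wx": 0,"wy": 0,"wz": 0,"hand": 1},{"x": 0.008,"y": -0.21,"z": 0,"wx": 0,"wy": 0,"wz": 0,"hand": 1},{"x": 0.008,"y": -0.21,"z": 0,"wx": 0,"wy": 0,"wz": 0,"hand": 1},{"x": 0.008,"y": -0.21,"z": 0,"wx": 0,"wy": 0,"wz": 0,"hand": 1},{"x": 0.008,"y": -0.21,"z": 0,"wx": 0,"wy": 0,"wz": 0,"hand": 1}])

```text
time: 17.27
tool_pos: [0.4998, -0.098, 0.2012]
tool_rot: [0.0, 0.733, 0.68, 0.0]
contact_force: [-0.4, 1.1, 0.3]
gripper_width: 1.002
grasp_force: 0.0
```

send_rows(rows=[{"x": 0.008,"y": -0.21,"z": 0,"wx": 0,"wy": 0,"wz": 0,"hand": 1},{"x": 0.008,"y": -0.201,"z": 0,"wx": 0,"wy": 0,"wz": 0,"hand": 1},{"x": 0,"y": 0,"z": 0,"wx": 0,"wy": 0,"wz": -0.081,"hand": 1},{"x": 0,"y": 0,"z": 0,"wx": 0,"wy": 0,"wz": -0.081,"hand": 1},{"x": 0,"y": 0,"z": 0,"wx": 0,"wy": 0,"wz": 0,"hand": 1},{"x": 0,"y": 0,"z": 0,"wx": 0,"wy": 0,"wz": 0,"hand": 1},{"x": 0,"y": 0,"z": 0,"wx": 0,"wy": 0,"wz": 0,"hand": 1},{"x": 0,"y": 0,"z": 0,"wx": 0,"wy": 0,"wz": 0,"hand": 1},{"x": 0,"y": 0,"z": 0,"wx": 0,"wy": 0,"wz": 0,"hand": 1},{"x": 0,"y": 0,"z": 0,"wx": 0,"wy": 0,"wz": 0,"hand": 1}])

```text
time: 18.1
tool_pos: [0.4398, -0.0911, 0.2003]
tool_rot: [-0.0, 0.688, 0.725, -0.0]
contact_force: [-0.1, -0.4, -0.2]
gripper_width: 0.999
grasp_force: 0.0
```

```bash
python3 - <<'E'
from st import *
w=calibration("wrist");im=grab_frame("wrist");st();cv2.imwrite("pics/w5.png",im)
T=[]
for z,yc in((.080,-.097),(.083,-.19)): T.append(cv2.resize(ortho(im,w,z,.38,.50,yc+.06,yc-.06),(360,360),interpolation=cv2.INTER_CUBIC))
T=np.hstack(T); b=ortho(im,w,.03,.52,.72,.0,-.29); cv2.imwrite("pics/r5.png",T)
E
```

```text
18.15 pos [ 0.4398 -0.0911  0.2003] yaw 2.99 tilt [-0.0001 -0.0001] F [0.4 0.2 0. ] w 85.1 v 0.003
```

View pics/r5.png

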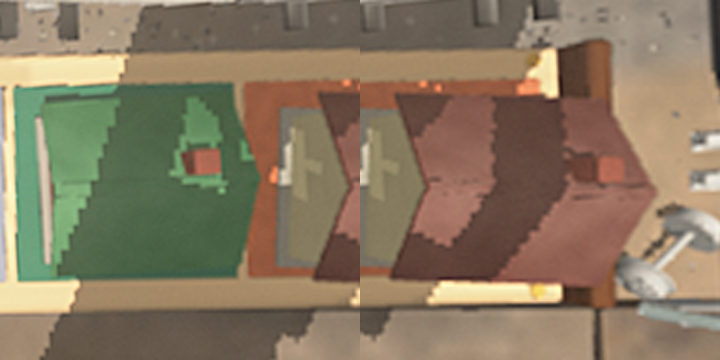

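send_rows(rows=[{"x": 0.007,"y": 0,"z": 0.1,"wx": 0,"wy": 0,"wz": 0,"hand": 1},{"x": 0,"y": 0,"z": 0.16,"wx": 0,"wy": 0,"wz": 0,"hand": 1},{"x": 0,"y": 0,"z": 0.16,"wx": 0,"wy": 0,"wz": 0,"hand": 1},{"x": 0,"y": 0,"z": 0.16,"wx": 0,"wy": 0,"wz": 0,"hand": 1},{"x": 0,"y": 0,"z": 0.16,"wx": 0,"wy": 0,"wz": 0,"hand": 1},{"x": 0,"y": 0,"z": 0.14,"wx": 0,"wy": 0,"wz": 0,"hand": 1},{"x": 0,"y": 0,"z": 0.11,"wx": 0,"wy": 0,"wz": 0,"hand": 1},{"x": 0,"y": 0,"z": 0.07,"wx": 0,"wy": 0,"wz": 0,"hand": 1},{"x": 0,"y": 0,"z": 0.032,"wx": 0,"wy": 0,"wz": 0,"hand": 1},{"x": 0,"y": 0,"z": 0,"wx": 0,"wy": 0,"wz": 0,"hand": 1}])

```text
time: 18.98
tool_pos: [0.439, -0.0899, 0.0357]
tool_rot: [-0.001, 0.688, 0.725, -0.0]
contact_force: [-0.0, 0.8, -0.0]
gripper_width: 0.998
grasp_force: 0.0
```

send_rows(rows=[{"x": 0,"y": 0,"z": 0,"wx": 0,"wy": 0,"wz": 0,"hand": 1},{"x": 0,"y": 0,"z": 0,"wx": 0,"wy": 0,"wz": 0,"hand": -1},{"x": 0,"y": 0,"z": 0,"wx": 0,"wy": 0,"wz": 0,"hand": -1},{"x": 0,"y": 0,"z": 0,"wx": 0,"wy": 0,"wz": 0,"hand": -1},{"x": 0,"y": 0,"z": 0,"wx": 0,"wy": 0,"wz": 0,"hand": -1},{"x": 0,"y": 0,"z": 0,"wx": 0,"wy": 0,"wz": 0,"hand": -1},{"x": 0,"y": 0,"z": 0,"wx": 0,"wy": 0,"wz": 0,"hand": -1},{"x": 0,"y": 0,"z": 0,"wx": 0,"wy": 0,"wz": 0,"hand": -1},{"x": 0,"y": 0,"z": 0,"wx": 0,"wy": 0,"wz": 0,"hand": -1},{"x": 0,"y": 0,"z": 0,"wx": 0,"wy": 0,"wz": 0,"hand": -1}])

```text
time: 19.82
tool_pos: [0.4407, -0.0905, 0.0379]
tool_rot: [0.001, 0.688, 0.725, 0.0]
contact_force: [0.3, 0.3, 5.3]
gripper_width: 0.573
grasp_force: 64.2
```

```bash
python3 st.py
```

```text
19.87 pos [ 0.4406 -0.0905  0.0379] yaw 3.0 tilt [0.001  0.0004] F [0.2 0.4 7.2] w 48.7 v 0.002
```

send_rows(rows=[{"x": 0,"y": 0,"z": -0.03,"wx": 0,"wy": 0,"wz": 0,"hand": -1},{"x": 0,"y": 0,"z": -0.08,"wx": 0,"wy": 0,"wz": 0,"hand": -1},{"x": 0,"y": 0,"z": -0.14,"wx": 0,"wy": 0,"wz": 0,"hand": -1},{"x": 0,"y": 0,"z": -0.16,"wx": 0,"wy": 0,"wz": 0,"hand": -1},{"x": 0,"y": 0,"z": -0.16,"wx": 0,"wy": 0,"wz": 0,"hand": -1},{"x": 0,"y": 0,"z": -0.16,"wx": 0,"wy": 0,"wz": 0.054,"hand": -1},{"x": 0,"y": 0,"z": -0.16,"wx": 0,"wy": 0,"wz": 0.054,"hand": -1},{"x": 0,"y": 0,"z": -0.13,"wx": 0,"wy": 0,"wz": 0.054,"hand": -1},{"x": 0,"y": 0,"z": -0.08,"wx": 0,"wy": 0,"wz": 0,"hand": -1},{"x": 0.048,"y": 0.109,"z": 0,"wx": 0,"wy": 0,"wz": 0,"hand": -1}])

```text
time: 20.7
tool_pos: [0.4566, -0.085, 0.2046]
tool_rot: [0.002, 0.733, 0.68, 0.001]
contact_force: [0.8, 0.1, -1.1]
gripper_width: 0.573
grasp_force: 63.7
```

send_rows(rows=[{"x": 0.085,"y": 0.19,"z": 0,"wx": 0,"wy": 0,"wz": 0,"hand": -1},{"x": 0.085,"y": 0.19,"z": 0,"wx": 0,"wy": 0,"wz": 0,"hand": -1},{"x": 0.085,"y": 0.19,"z": 0,"wx": 0,"wy": 0,"wz": 0,"hand": -1},{"x": 0.085,"y": 0.19,"z": 0,"wx": 0,"wy": 0,"wz": 0,"hand": -1},{"x": 0.085,"y": 0.19,"z": 0,"wx": 0,"wy": 0,"wz": 0,"hand": -1},{"x": 0.085,"y": 0.19,"z": 0,"wx": 0,"wy": 0,"wz": 0,"hand": -1},{"x": 0,"y": 0,"z": 0,"wx": 0,"wy": 0,"wz": 0,"hand": -1},{"x": 0,"y": 0,"z": 0,"wx": 0,"wy": 0,"wz": 0,"hand": -1},{"x": 0,"y": 0,"z": 0,"wx": 0,"wy": 0,"wz": 0,"hand": -1},{"x": 0,"y": 0,"z": 0,"wx": 0,"wy": 0,"wz": 0,"hand": -1}])

```text
time: 21.53
tool_pos: [0.6316, -0.0209, 0.2011]
tool_rot: [-0.0, 0.733, 0.68, -0.0]
contact_force: [-0.5, 0.4, -0.2]
gripper_width: 0.577
grasp_force: 63.6
```

```bash
python3 - <<'E'
from st import *
st(); cv2.imwrite("pics/w6.png",grab_frame("wrist"))
E
```

```text
21.53 pos [ 0.6316 -0.0209  0.2011] yaw -4.3 tilt [-0.0005 -0.0005] F [-0.5  0.4 -0.2] w 49.1 v 0.014
```

View pics/w6.png

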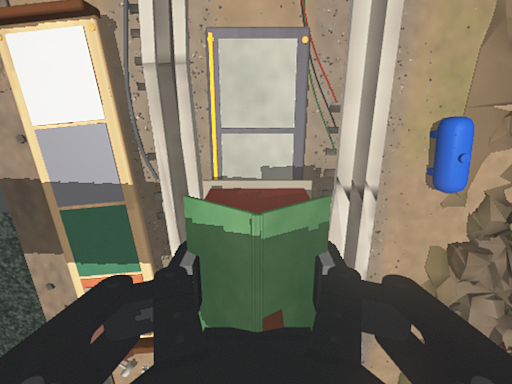

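Green is held square; foot edge at row 181 and apex at row 213 put its centre within about 1 mm.

send_rows(rows=[{"x": 0,"y": 0.007,"z": 0.08,"wx": 0,"wy": 0,"wz": 0,"hand": -1},{"x": 0,"y": 0,"z": 0.14,"wx": 0,"wy": 0,"wz": 0,"hand": -1},{"x": 0,"y": 0,"z": 0.16,"wx": 0,"wy": 0,"wz": 0,"hand": -1},{"x": 0,"y": 0,"z": 0.16,"wx": 0,"wy": 0,"wz": 0,"hand": -1},{"x": 0,"y": 0,"z": 0.16,"wx": 0,"wy": 0,"wz": 0,"hand": -1},{"x": 0,"y": 0,"z": 0.14,"wx": 0,"wy": 0,"wz": 0,"hand": -1},{"x": 0,"y": 0,"z": 0.12,"wx": 0,"wy": 0,"wz": 0,"hand": -1},{"x": 0,"y": 0,"z": 0.07,"wx": 0,"wy": 0,"wz": 0,"hand": -1},{"x": 0,"y": 0,"z": 0.04,"wx": 0,"wy": 0,"wz": 0,"hand": -1},{"x": 0,"y": 0,"z": 0,"wx": 0,"wy": 0,"wz": 0,"hand": -1}])

```text
time: 22.42
tool_pos: [0.6325, -0.0208, 0.0395]
tool_rot: [-0.001, 0.733, 0.68, -0.001]
contact_force: [0.7, -0.2, -1.7]
gripper_width: 0.569
grasp_force: 63.6
```

```bash
python3 st.py
```

```text
22.47 pos [ 0.6335 -0.0209  0.041 ] yaw -4.3 tilt [-0.0001 -0.0001] F [-0.1 -0.6 -0.6] w 49.0 v 0.026
```

send_rows(rows=[{"x": 0,"y": -0.003,"z": 0.01,"wx": 0,"wy": 0,"wz": 0,"hand": -1},{"x": 0,"y": 0,"z": 0.007,"wx": 0,"wy": 0,"wz": 0,"hand": -1},{"x": 0,"y": 0,"z": 0.004,"wx": 0,"wy": 0,"wz": 0,"hand": -1},{"x": 0,"y": 0,"z": 0,"wx": 0,"wy": 0,"wz": 0,"hand": -1},{"x": 0,"y": 0,"z": 0,"wx": 0,"wy": 0,"wz": 0,"hand": 0.2},{"x": 0,"y": 0,"z": 0,"wx": 0,"wy": 0,"wz": 0,"hand": 0.5},{"x": 0,"y": 0,"z": 0,"wx": 0,"wy": 0,"wz": 0,"hand": 1},{"x": 0,"y": 0,"z": 0,"wx": 0,"wy": 0,"wz": 0,"hand": 1},{"x": 0,"y": 0,"z": 0,"wx": 0,"wy": 0,"wz": 0,"hand": 1},{"x": 0,"y": 0,"z": 0,"wx": 0,"wy": 0,"wz": 0,"hand": 1}])

```text
time: 23.3
tool_pos: [0.6334, -0.0207, 0.038]
tool_rot: [0.0, 0.733, 0.68, 0.0]
contact_force: [0.2, -0.2, -0.5]
gripper_width: 0.998
grasp_force: 0.0
```

```bash
python3 st.py
```

```text
23.35 pos [ 0.6333 -0.0207  0.038 ] yaw -4.29 tilt [0. 0.] F [-0.2 -0.8 -0.4] w 84.9 v 0.002
```

send_rows(rows=[{"x": 0,"y": 0,"z": -0.06,"wx": 0,"wy": 0,"wz": 0,"hand": 1},{"x": 0,"y": 0,"z": -0.14,"wx": 0,"wy": 0,"wz": 0,"hand": 1},{"x": 0,"y": 0,"z": -0.22,"wx": 0,"wy": 0,"wz": 0,"hand": 1},{"x": 0,"y": 0,"z": -0.22,"wx": 0,"wy": 0,"wz": 0,"hand": 1},{"x": 0,"y": 0,"z": -0.22,"wx": 0,"wy": 0,"wz": 0,"hand": 1},{"x": 0,"y": 0,"z": -0.22,"wx": 0,"wy": 0,"wz": 0,"hand": 1},{"x": -0.175,"y": -0.174,"z": 0,"wx": 0,"wy": 0,"wz": 0,"hand": 1},{"x": -0.175,"y": -0.174,"z": 0,"wx": 0,"wy": 0,"wz": 0,"hand": 1},{"x": -0.175,"y": -0.174,"z": 0,"wx": 0,"wy": 0,"wz": 0,"hand": 1},{"x": -0.175,"y": -0.174,"z": 0,"wx": 0,"wy": 0,"wz": 0,"hand": 1}])

```text
time: 24.18
tool_pos: [0.5203, -0.1182, 0.201]
tool_rot: [0.001, 0.733, 0.681, 0.0]
contact_force: [0.7, -1.4, 0.5]
gripper_width: 1.004
grasp_force: 0.0
```

send_rows(rows=[{"x": -0.175,"y": -0.174,"z": 0,"wx": 0,"wy": 0,"wz": 0,"hand": 1},{"x": -0.175,"y": -0.174,"z": 0,"wx": 0,"wy": 0,"wz": 0,"hand": 1},{"x": -0.177,"y": -0.172,"z": 0,"wx": 0,"wy": 0,"wz": 0,"hand": 1},{"x": 0,"y": 0,"z": 0,"wx": 0,"wy": 0,"wz": -0.084,"hand": 1},{"x": 0,"y": 0,"z": 0,"wx": 0,"wy": 0,"wz": 0,"hand": 1},{"x": 0,"y": 0,"z": 0,"wx": 0,"wy": 0,"wz": 0,"hand": 1},{"x": 0,"y": 0,"z": 0,"wx": 0,"wy": 0,"wz": 0,"hand": 1},{"x": 0,"y": 0,"z": 0,"wx": 0,"wy": 0,"wz": 0,"hand": 1},{"x": 0,"y": 0,"z": 0,"wx": 0,"wy": 0,"wz": 0,"hand": 1},{"x": 0,"y": 0,"z": 0,"wx": 0,"wy": 0,"wz": 0,"hand": 1}])

```text
time: 25.02
tool_pos: [0.4381, -0.19, 0.1999]
tool_rot: [-0.0, 0.71, 0.704, -0.0]
contact_force: [-0.4, 0.5, -0.5]
gripper_width: 1.002
grasp_force: 0.0
```

```bash
python3 - <<'E'
from st import *
w=calibration("wrist");im=grab_frame("wrist");st();cv2.imwrite("pics/w7.png",im)
cv2.imwrite("pics/r7.png",cv2.resize(ortho(im,w,.083,.38,.50,-.13,-.25),(480,480),interpolation=cv2.INTER_CUBIC))
E
```

```text
25.07 pos [ 0.438  -0.1901  0.1998] yaw -0.46 tilt [-0.0002 -0.    ] F [ 0.   0.3 -0.4] w 84.6 v 0.004
```

View pics/r7.png

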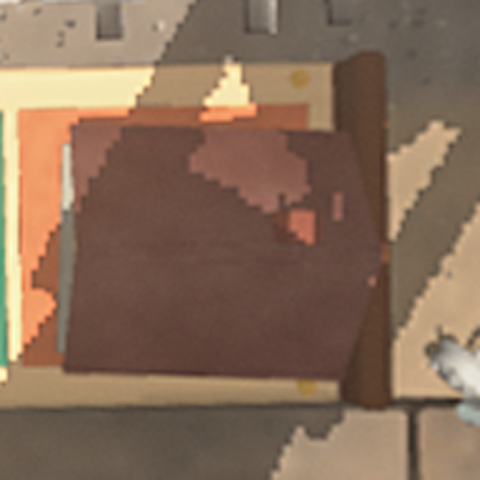

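send_rows(rows=[{"x": 0.007,"y": 0,"z": 0.1,"wx": 0,"wy": 0,"wz": 0,"hand": 1},{"x": 0,"y": 0,"z": 0.16,"wx": 0,"wy": 0,"wz": 0,"hand": 1},{"x": 0,"y": 0,"z": 0.16,"wx": 0,"wy": 0,"wz": 0,"hand": 1},{"x": 0,"y": 0,"z": 0.16,"wx": 0,"wy": 0,"wz": 0,"hand": 1},{"x": 0,"y": 0,"z": 0.16,"wx": 0,"wy": 0,"wz": 0,"hand": 1},{"x": 0,"y": 0,"z": 0.14,"wx": 0,"wy": 0,"wz": 0,"hand": 1},{"x": 0,"y": 0,"z": 0.11,"wx": 0,"wy": 0,"wz": 0,"hand": 1},{"x": 0,"y": 0,"z": 0.06,"wx": 0,"wy": 0,"wz": 0,"hand": 1},{"x": 0,"y": 0,"z": 0.03,"wx": 0,"wy": 0,"wz": 0,"hand": 1},{"x": 0,"y": 0,"z": 0,"wx": 0,"wy": 0,"wz": 0,"hand": 1}])

```text
time: 25.9
tool_pos: [0.4373, -0.1891, 0.0372]
tool_rot: [-0.001, 0.71, 0.704, -0.0]
contact_force: [-0.9, 1.2, -0.3]
gripper_width: 1.0
grasp_force: 0.0
```

send_rows(rows=[{"x": 0,"y": 0,"z": 0,"wx": 0,"wy": 0,"wz": 0,"hand": 1},{"x": 0,"y": 0,"z": 0,"wx": 0,"wy": 0,"wz": 0,"hand": -1},{"x": 0,"y": 0,"z": 0,"wx": 0,"wy": 0,"wz": 0,"hand": -1},{"x": 0,"y": 0,"z": 0,"wx": 0,"wy": 0,"wz": 0,"hand": -1},{"x": 0,"y": 0,"z": 0,"wx": 0,"wy": 0,"wz": 0,"hand": -1},{"x": 0,"y": 0,"z": 0,"wx": 0,"wy": 0,"wz": 0,"hand": -1},{"x": 0,"y": 0,"z": 0,"wx": 0,"wy": 0,"wz": 0,"hand": -1},{"x": 0,"y": 0,"z": 0,"wx": 0,"wy": 0,"wz": 0,"hand": -1},{"x": 0,"y": 0,"z": 0,"wx": 0,"wy": 0,"wz": 0,"hand": -1},{"x": 0,"y": 0,"z": 0,"wx": 0,"wy": 0,"wz": 0,"hand": -1}])

```text
time: 26.73
tool_pos: [0.4387, -0.1902, 0.0394]
tool_rot: [0.001, 0.71, 0.704, 0.0]
contact_force: [-0.7, -0.3, 6.4]
gripper_width: 0.634
grasp_force: 65.3
```

```bash
python3 st.py
```

```text
26.78 pos [ 0.4387 -0.1902  0.0394] yaw -0.51 tilt [0.0012 0.0003] F [0.4 0.1 5.5] w 54.0 v 0.001
```

send_rows(rows=[{"x": 0,"y": 0,"z": -0.03,"wx": 0,"wy": 0,"wz": 0,"hand": -1},{"x": 0,"y": 0,"z": -0.08,"wx": 0,"wy": 0,"wz": 0,"hand": -1},{"x": 0,"y": 0,"z": -0.14,"wx": 0,"wy": 0,"wz": 0,"hand": -1},{"x": 0,"y": 0,"z": -0.16,"wx": 0,"wy": 0,"wz": 0,"hand": -1},{"x": 0,"y": 0,"z": -0.16,"wx": 0,"wy": 0,"wz": 0,"hand": -1},{"x": 0,"y": 0,"z": -0.16,"wx": 0,"wy": 0,"wz": 0.028,"hand": -1},{"x": 0,"y": 0,"z": -0.16,"wx": 0,"wy": 0,"wz": 0.028,"hand": -1},{"x": 0,"y": 0,"z": -0.13,"wx": 0,"wy": 0,"wz": 0.028,"hand": -1},{"x": 0,"y": 0,"z": -0.08,"wx": 0,"wy": 0,"wz": 0,"hand": -1},{"x": 0.07,"y": 0.051,"z": 0,"wx": 0,"wy": 0,"wz": 0,"hand": -1}])

```text
time: 27.62
tool_pos: [0.4468, -0.1813, 0.207]
tool_rot: [0.003, 0.734, 0.68, 0.0]
contact_force: [0.3, 0.1, -0.0]
gripper_width: 0.633
grasp_force: 64.8
```

send_rows(rows=[{"x": 0.22,"y": 0.145,"z": 0,"wx": 0,"wy": 0,"wz": 0,"hand": -1},{"x": 0.22,"y": 0.145,"z": 0,"wx": 0,"wy": 0,"wz": 0,"hand": -1},{"x": 0.22,"y": 0.145,"z": 0,"wx": 0,"wy": 0,"wz": 0,"hand": -1},{"x": 0.22,"y": 0.145,"z": 0,"wx": 0,"wy": 0,"wz": 0,"hand": -1},{"x": 0.22,"y": 0.145,"z": 0,"wx": 0,"wy": 0,"wz": 0,"hand": -1},{"x": 0.22,"y": 0.145,"z": 0,"wx": 0,"wy": 0,"wz": 0,"hand": -1},{"x": 0.22,"y": 0.145,"z": 0,"wx": 0,"wy": 0,"wz": 0,"hand": -1},{"x": 0.22,"y": 0.145,"z": 0,"wx": 0,"wy": 0,"wz": 0,"hand": -1},{"x": 0,"y": 0,"z": 0,"wx": 0,"wy": 0,"wz": 0,"hand": -1},{"x": 0,"y": 0,"z": 0,"wx": 0,"wy": 0,"wz": 0,"hand": -1}])

```text
time: 28.45
tool_pos: [0.6393, 0.0723, 0.2016]
tool_rot: [-0.001, 0.732, 0.681, -0.001]
contact_force: [-0.4, -0.3, -1.5]
gripper_width: 0.633
grasp_force: 64.7
```

send_rows(rows=[{"x": 0,"y": 0,"z": 0,"wx": 0,"wy": 0,"wz": 0,"hand": -1},{"x": 0,"y": 0,"z": 0,"wx": 0,"wy": 0,"wz": 0,"hand": -1},{"x": 0,"y": 0,"z": 0,"wx": 0,"wy": 0,"wz": 0,"hand": -1},{"x": 0,"y": 0,"z": 0,"wx": 0,"wy": 0,"wz": 0,"hand": -1},{"x": 0,"y": 0,"z": 0,"wx": 0,"wy": 0,"wz": 0,"hand": -1},{"x": 0,"y": 0,"z": 0,"wx": 0,"wy": 0,"wz": 0,"hand": -1},{"x": 0,"y": 0,"z": 0,"wx": 0,"wy": 0,"wz": 0,"hand": -1},{"x": 0,"y": 0,"z": 0,"wx": 0,"wy": 0,"wz": 0,"hand": -1},{"x": 0,"y": 0,"z": 0,"wx": 0,"wy": 0,"wz": 0,"hand": -1},{"x": 0,"y": 0,"z": 0,"wx": 0,"wy": 0,"wz": 0,"hand": -1}])

```text
time: 29.28
tool_pos: [0.6393, 0.0706, 0.2029]
tool_rot: [-0.0, 0.733, 0.68, -0.0]
contact_force: [-0.5, -0.0, -0.6]
gripper_width: 0.63
grasp_force: 64.7
```

```bash
python3 - <<'E'
from st import *
st(); cv2.imwrite("pics/w8.png",grab_frame("wrist"))
E
```

```text
29.28 pos [0.6393 0.0706 0.2029] yaw -4.29 tilt [-0. -0.] F [-0.5 -0.  -0.6] w 53.5 v 0.002
```

View pics/w8.png

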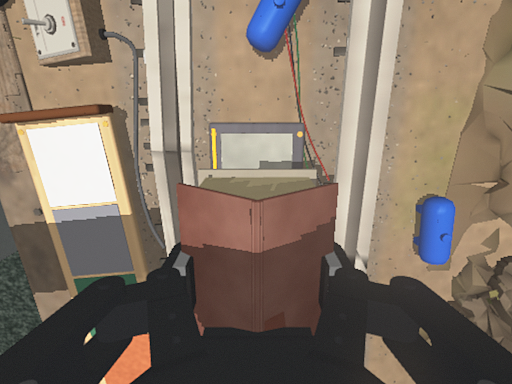

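Brown is held square; foot edge at row 171 and apex at row 200 put it about 1–2 mm forward, so I'm shifting 1 mm.

send_rows(rows=[{"x": -0.007,"y": 0.002,"z": 0.08,"wx": 0,"wy": 0,"wz": 0,"hand": -1},{"x": 0,"y": 0,"z": 0.14,"wx": 0,"wy": 0,"wz": 0,"hand": -1},{"x": 0,"y": 0,"z": 0.16,"wx": 0,"wy": 0,"wz": 0,"hand": -1},{"x": 0,"y": 0,"z": 0.16,"wx": 0,"wy": 0,"wz": 0,"hand": -1},{"x": 0,"y": 0,"z": 0.16,"wx": 0,"wy": 0,"wz": 0,"hand": -1},{"x": 0,"y": 0,"z": 0.14,"wx": 0,"wy": 0,"wz": 0,"hand": -1},{"x": 0,"y": 0,"z": 0.12,"wx": 0,"wy": 0,"wz": 0,"hand": -1},{"x": 0,"y": 0,"z": 0.07,"wx": 0,"wy": 0,"wz": 0,"hand": -1},{"x": 0,"y": 0,"z": 0.04,"wx": 0,"wy": 0,"wz": 0,"hand": -1},{"x": 0,"y": 0,"z": 0,"wx": 0,"wy": 0,"wz": 0,"hand": -1}])

```text
time: 30.17
tool_pos: [0.639, 0.0695, 0.0414]
tool_rot: [-0.001, 0.733, 0.68, -0.001]
contact_force: [-0.3, 0.3, -0.4]
gripper_width: 0.635
grasp_force: 64.7
```

```bash
python3 st.py
```

```text
30.22 pos [0.6398 0.0695 0.0425] yaw -4.29 tilt [0.0001 0.0001] F [ 0.6 -0.5 -0.6] w 53.9 v 0.016
```

send_rows(rows=[{"x": 0,"y": 0,"z": 0.01,"wx": 0,"wy": 0,"wz": 0,"hand": -1},{"x": 0,"y": 0,"z": 0.007,"wx": 0,"wy": 0,"wz": 0,"hand": -1},{"x": 0,"y": 0,"z": 0.004,"wx": 0,"wy": 0,"wz": 0,"hand": -1},{"x": 0,"y": 0,"z": 0,"wx": 0,"wy": 0,"wz": 0,"hand": -1},{"x": 0,"y": 0,"z": 0,"wx": 0,"wy": 0,"wz": 0,"hand": 0.3},{"x": 0,"y": 0,"z": 0,"wx": 0,"wy": 0,"wz": 0,"hand": 0.5},{"x": 0,"y": 0,"z": 0,"wx": 0,"wy": 0,"wz": 0,"hand": 1},{"x": 0,"y": 0,"z": 0,"wx": 0,"wy": 0,"wz": 0,"hand": 1},{"x": 0,"y": 0,"z": 0,"wx": 0,"wy": 0,"wz": 0,"hand": 1},{"x": 0,"y": 0,"z": 0,"wx": 0,"wy": 0,"wz": 0,"hand": 1}])

```text
time: 31.05
tool_pos: [0.6396, 0.0695, 0.0394]
tool_rot: [0.0, 0.733, 0.68, 0.0]
contact_force: [1.0, 0.5, -0.4]
gripper_width: 1.0
grasp_force: 0.0
```

send_rows(rows=[{"x": 0,"y": 0,"z": -0.06,"wx": 0,"wy": 0,"wz": 0,"hand": 1},{"x": 0,"y": 0,"z": -0.14,"wx": 0,"wy": 0,"wz": 0,"hand": 1},{"x": 0,"y": 0,"z": -0.22,"wx": 0,"wy": 0,"wz": 0,"hand": 1},{"x": 0,"y": 0,"z": -0.22,"wx": 0,"wy": 0,"wz": 0,"hand": 1},{"x": 0,"y": 0,"z": -0.22,"wx": 0,"wy": 0,"wz": 0,"hand": 1},{"x": 0,"y": 0,"z": -0.22,"wx": 0,"wy": 0,"wz": 0,"hand": 1},{"x": 0,"y": -0.15,"z": -0.22,"wx": 0,"wy": 0,"wz": 0,"hand": 1},{"x": 0,"y": -0.15,"z": -0.22,"wx": 0,"wy": 0,"wz": 0,"hand": 1},{"x": 0,"y": -0.15,"z": -0.22,"wx": 0,"wy": 0,"wz": 0,"hand": 1},{"x": 0,"y": -0.15,"z": -0.22,"wx": 0,"wy": 0,"wz": 0,"hand": 1}])

```text
time: 31.88
tool_pos: [0.5485, 0.0763, 0.3356]
tool_rot: [0.0, 0.733, 0.68, 0.0]
contact_force: [0.5, -0.1, 0.4]
gripper_width: 1.0
grasp_force: 0.0
```

send_rows(rows=[{"x": -0.1,"y": 0,"z": 0,"wx": 0,"wy": 0,"wz": 0,"hand": 1},{"x": -0.1,"y": 0,"z": 0,"wx": 0,"wy": 0,"wz": 0,"hand": 1},{"x": -0.1,"y": 0,"z": 0,"wx": 0,"wy": 0,"wz": 0,"hand": 1},{"x": -0.1,"y": 0,"z": 0,"wx": 0,"wy": 0,"wz": 0,"hand": 1},{"x": 0,"y": 0,"z": 0,"wx": 0,"wy": 0,"wz": 0,"hand": 1},{"x": 0,"y": 0,"z": 0,"wx": 0,"wy": 0,"wz": 0,"hand": 1},{"x": 0,"y": 0,"z": 0,"wx": 0,"wy": 0,"wz": 0,"hand": 1},{"x": 0,"y": 0,"z": 0,"wx": 0,"wy": 0,"wz": 0,"hand": 1},{"x": 0,"y": 0,"z": 0,"wx": 0,"wy": 0,"wz": 0,"hand": 1},{"x": 0,"y": 0,"z": 0,"wx": 0,"wy": 0,"wz": 0,"hand": 1}])

```text
time: 32.72
tool_pos: [0.5453, 0.017, 0.3333]
tool_rot: [-0.0, 0.733, 0.68, -0.0]
contact_force: [0.4, 0.7, 0.4]
gripper_width: 0.999
grasp_force: 0.0
```

```bash
python3 - <<'E'
from st import *
st(); w=calibration("wrist");im=grab_frame("wrist")
cv2.imwrite("pics/w9.png",im);o=ortho(im,w,.033,.55,.72,.16,-.29)
sc=grab_frame("scene")[150:290,150:400]
a=cv2.resize(o,(790,int(790*o.shape[0]/o.shape[1])));b=cv2.resize(sc,(500,280),interpolation=cv2.INTER_CUBIC)
b=cv2.copyMakeBorder(b,0,0,0,290,cv2.BORDER_CONSTANT);cv2.imwrite("pics/fin.png",np.vstack([a,b]))
E
```

```text
32.72 pos [0.5453 0.017  0.3333] yaw -4.25 tilt [-0.0001 -0.    ] F [0.4 0.7 0.4] w 84.9 v 0.002
```

View pics/fin.png

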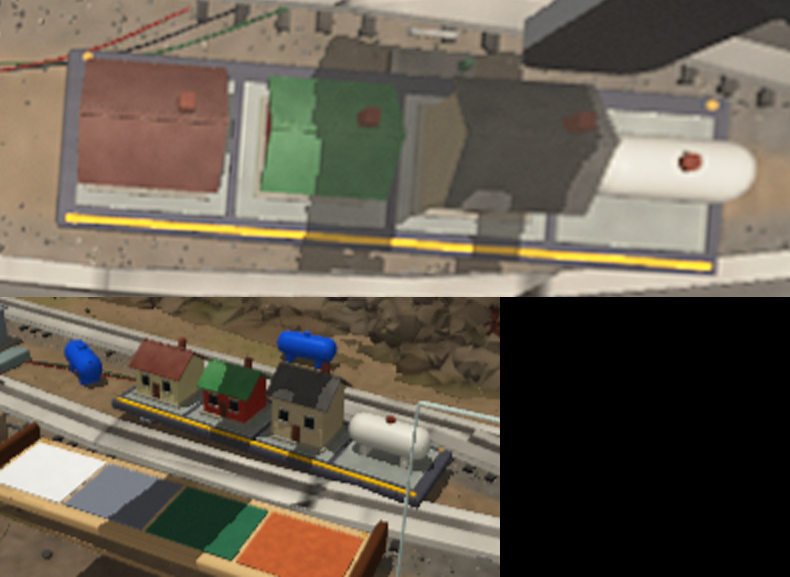

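```bash
python3 - <<'E'
from h import *
w=calibration("wrist");k=790/.45;a=np.radians(-4.3);B=np.array([.6294,-.0666])
def at(u,v,z,zp=.033): return onz(w,proj(w,np.array([.72-v/k,.16-u/k,zp])),z)[:2]
L=lambda p:(np.array([[np.cos(a),np.sin(a)],[-np.sin(a),np.cos(a)]])@(p-B)*1e3).round(1)
print("board c",L(at(393.5,160,.028)))
for n,ps,z in (("tank",[(690,162)],.074),("brown",[(80,118),(231,123)],.083),("green",[(268,131),(405,135)],.080),("grey",[(465,138),(617,148)],.098)):
    q=[at(*p,z) for p in ps]; d=q[0]-q[-1]; print(n,L(np.mean(q,0)),"len",np.linalg.norm(d).round(4),"yaw",np.degrees(np.arctan2(-d[0],d[1])).round(1))
E
```

```text
board c [0.3 0.7]
tank [   1.5 -136.9] len 0.0 yaw -0.0
brown [1.000e-01 1.404e+02] len 0.0763 yaw -1.9
green [ 1.4 48. ] len 0.0698 yaw -1.7
grey [ -0.1 -46.9] len 0.074 yaw -3.8
```

The final view shows brown, green, grey and tank upright on their plots from left to right. Each is within 2–3 mm of its plot centre and nearly square, and the arm is clear.

```bash
python3 -c "
from plant import job_done
print(job_done())"
```

```text
the job is handed in; nothing more can be done
None
```

The job is handed in at about 33 s of the 90 s: the three houses and the white gas tank stand upright on the street board in reverse order (left to right brown, green, grey, tank), each measured within about 3 mm of its plot centre; the tank's angle was not measured at the end and the house ridges read up to about 2.5° off the board, by a rough measure.

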